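# Fit the blue filter to the microscope lamp, silver face up

### The arm

A 7-joint arm with a two-finger parallel gripper is mounted at the origin on the work surface. World frame = base frame: x ahead of the robot, y to its left, z up, the work surface at z = 0. Lengths are in m, angles in rad, forces in N, time in s.
With the tool pointing down it reaches from about 0.4 to 0.875 m from the base axis. Payload 19.3 kg.
Tool frame: the origin (TCP) lies at the very end of the fingers, on their centre line; the grasp point (between the pads) lies 19 mm behind it; z points along the fingers, y is the line along which they close (so a half turn about z gives the same grasp; the last joint's range is limited). The gripper opens to 85 mm and grips with 20 to 120 N. Pads are 22 mm wide; open, the fingers measure 114 mm over their backs; the gripper's body (76 mm by 85 mm) begins 54 mm behind the grasp point. The pads swing forward as they close: fully open they stand 13 mm farther back than shut.
Start: joints at [-1.396, 0.521, -0.036, 1.599, 0.021, 1.021, -0.113], TCP at [0.151, 0.606, 0.231] pointing down, gripper open.
Joint ranges: [-2.91, 2.91], [-0.3, 2.13], [-1.5, 1.42], [0.17, 2.43], [-1.26, 4.41], [0.16, 1.93], [-2.52, 2.52]. Speed limits (rad/s): [1.89, 1.89, 2.39, 2.39, 3.01, 3.01, 3.01].

### API

Orientations are given as [roll, pitch, yaw] about the fixed x, y, z axes, in that order (R = Rz(yaw) Ry(pitch) Rx(roll)).
In Python, from workcell import monitor, optics, workorder gives the robot as it stands.
- The arm moves only by the tool apply_moves, never from a script. Its arguments are lists of equal length, an entry for each row: "linear": the shift along the tool's x, y, z each as a share of 0.1 m, from -1 to 1, a list of three; "delta_rot": the turn, a rotation vector about the tool's x, y, z each as a share of 120 degrees, from -1 to 1, a list of three. A call has exactly 5 rows; each row is the pose to reach, as a shift and turn from the pose commanded when the call began, along the tool's axes at that moment; what a row does not reach only later rows make up. A row lasts 1/12 s, in which the tool goes at most 41.7 mm and 7.16 degrees, less where a joint would pass 70% of its speed; a pose out of reach is approached as far as the arm can. A call with a number of a shift or a turn outside -1 to 1 is refused whole. A call with a gripper value outside its range is refused whole. "gripper" is the opening, from -1 (shut) to 1 (fully open), set as the call begins (left out, the last holds). The fingers move at their own pace and stop on an object; "force" is the grip in N (left out, the last holds). Time passes only in rows, so rows that repeat a pose let the fingers close, or fill a call up. It gives the time, the measured TCP pose, the force, the opening and the grip force at its end, in the units of the state.
- monitor.observe(): the state, without advancing time (a new reading comes with each control period).
- optics.grab_frame(name): name is "scene" or "side" or "wrist"; returns (picture, depth): 400x640x3 uint8, red, green, blue; 400x640 float32, m along the optical axis (not along the pixel's ray), 0 where there is no reading.
- optics.camera_info(name): a dict with "fx", "fy", "cx", "cy" (pixels), "rvec" (rotation vector, rad) and "tvec" (3), from world to camera coordinates, as OpenCV has them; the wrist camera has in their place "T_tool_cam" (4x4, takes a point from camera to tool coordinates, whose origin is the TCP and whose axes are the flange's). Camera axes: x right, y down, z forward; pixel columns grow to the right and rows downward; lengths in m; the calibration is good to about 2 mm. A picture is of the moment at which its call begins: read the wrist's pose just before it. camera_info takes no time and is no camera call.
- workorder.job_done(): hands the job in; it is judged then, once.
The state is a dict: "clock": time; "qpos": joint angles; "qd": joint speeds; "joint_efforts": joint torques, N m; "position": TCP position; "tool_rot": TCP orientation; "force": force on the tool from outside, world axes, zero at the start; "moment": the same for the moment, N m; "grip_width": finger opening in m; "finger_force": force on a finger pad.
Only numpy, scipy, OpenCV 4.12 (cv2) and the standard library are available. Lean on these libraries where they do the work, as an engineer would, in place of code of your own. Each camera call takes 0.05 s, during which the arm holds its last target. There are 200 camera calls.

### The job

Lift the loose red dust cap off the microscope lamp by its knob and set it in the green cap tray, knob up. Then take the blue filter, which stands on edge in the wooden rack, and lay it in the lamp's round port with its silver-rimmed face up, dropped fully home and level. Leave the amber filter in the rack, and leave the bottle, jar and mortar where they stand.

Things in the scene. Friction and masses are not known exactly. Their poses are not given: they have to be found in the camera images.
- lamp: grey microscope lamp base fixed to the bench, 170 (x) x 150 (y) x 50 mm high, with a raised black port ring in the middle of its top: ring 72 mm outside, 60 mm inside diameter, ring top 60 mm above the bench. Origin: centre of its underside
- port (a point): centre of the port pocket's flat floor, 55 mm above the bench; the pocket is 60 mm wide and 5 mm deep (the ring is its wall), open upward, z up
- dust_cap: red dust cap lying loose on the port ring at the start: plug 52 mm wide and 4 mm high, above it a flange 72 mm wide and 5 mm thick, above it a knob 20 mm in diameter and 22 mm high; 31 mm high in all, 50 g. Origin: centre of the plug's underside; z up through the knob
- cap_tray: round green open tray fixed to the bench, 104 mm outside, 96 mm inside diameter, rim 13 mm high, inner floor 4 mm above the bench. Origin: centre of its underside
- rack: wooden rack fixed to the bench, base 130 (x) x 50 (y) x 8 mm; two slots at x = -30 and +30 mm in its frame, each holding one filter on edge between two fences (36 mm long in y, tops 32 mm above the bench). The blue filter may be in either slot. Origin: centre of its underside
- blue_filter: round black disc 56 mm in diameter, 10 mm thick, 45 g; one face has a silver rim round a 40 mm blue glass, the other is black with a 24 mm blue window. Origin: disc centre (41 mm above the bench at the start, 5 mm above the port floor when home, 5 mm of the disc then standing proud). x: the disc's axis, out of the silver-rimmed face; level at the start
- amber_filter: the same kind of disc with amber glass, in the other slot; stays there. Origin and axes as the blue filter's
- wash_bottle: bystander: white bottle with yellow cap, 60 mm wide, 140 mm high. Origin: centre of its underside
- specimen_jar: bystander: amber jar with white lid, 60 mm wide, 75 mm high. Origin: centre of its underside
- mortar: bystander: white bowl, 84 mm wide, 45 mm high. Origin: centre of its underside
Things that resemble listed ones, but are neither listed nor needed, are in the scene too. What is meant by the lamp is not pink, and is the larger of those in its own colour. There is more than one size of the dust_cap; the one meant has the size given above.

How it is judged:
By the outcome, as a careful person would: the job done as asked, in the order asked, and still so for the second after the job is handed in, with the robot touching nothing.
It also fails if it takes over 61 s, if anything falls off the work surface, if the arm or the gripper's body presses on something with over 40 N, if the wrist force passes 120 N, or if a joint passes its speed limit or range.

## Working session

There is one attempt and no reset: what is moved stays moved. The work goes in short steps, Python scripts to look and compute and a tool call to move; the robot and the scene stay as the last step left them, time stands still between calls to the robot, and variables do not carry over. Pictures are saved under pics/ and viewed, at most 10 in all, crops included, and the job is handed in when it is done.

Besides the shell and the picture viewer there is one more tool, called after "Call:" in YAML: its name, and indented under it one key for each argument. apply_moves: Moves the arm, as the interface text tells. Its arguments: {"type":"object","properties":{"linear":{"type":"array"},"delta_rot":{"type":"array"},"gripper":{"type":"number"},"force":{"type":"number"}},"required":["linear","delta_rot"]}

```bash
ls; mkdir -p pics
cat > h.py <<'E'
import numpy as np, cv2
from workcell import monitor, optics, workorder
from scipy.spatial.transform import Rotation as R
def grab(n):
    s=monitor.observe(); im,d=optics.grab_frame(n); i=optics.camera_info(n)
    np.savez(f'{n}.npz',im=im,d=d,pos=s['position'],rot=s['tool_rot'])
    return im,d
def cloud(n):
    z=np.load(f'{n}.npz'); d=z['d']; i=optics.camera_info(n)
    v,u=np.mgrid[:400,:640]
    P=np.stack([(u-i['cx'])/i['fx']*d,(v-i['cy'])/i['fy']*d,d],-1)
    if 'rvec' in i:
        M=cv2.Rodrigues(np.array(i['rvec'],float))[0]; W=(P-np.array(i['tvec']).ravel())@M
    else:
        T=np.array(i['T_tool_cam']); W=P@T[:3,:3].T+T[:3,3]
        W=W@R.from_euler('xyz',z['rot']).as_matrix().T+z['pos']
    W[d==0]=np.nan
    return z['im'],W
def save(im,name,k=1.25): cv2.imwrite(f'pics/{name}.png',cv2.resize(im[:,:,::-1],None,fx=k,fy=k,interpolation=cv2.INTER_CUBIC))
E
python3 - <<'E'
from h import *
print(monitor.observe())
for n in['scene','side']: im,_=grab(n); save(im,n+'0'); print(optics.camera_info(n))
print(optics.camera_info('wrist'))
E
```

```text
pics
{'clock': 0.0, 'qpos': array([-1.39618694,  0.52202836, -0.03631079,  1.60000775,  0.02119671,
        1.02108203, -0.11280645]), 'qd': array([-6.68628635e-04,  1.82697254e-04, -9.53800542e-06,  1.37391055e-04,
        1.55810058e-03,  9.46444684e-04,  2.76426570e-03]), 'joint_efforts': array([ 2.07255805e-03, -9.27092028e+01,  1.98056392e+00, -3.69934845e+01,
        1.78048282e-02,  8.13373423e-03,  7.89773503e-05]), 'position': array([0.15144495, 0.60602787, 0.23071706]), 'tool_rot': array([-3.14045529e+00,  8.64488927e-05,  2.89675077e+00]), 'force': array([0.30380613, 0.42456106, 0.2565042 ]), 'moment': array([0.03107215, 0.01959676, 0.00644785]), 'finger_force': 0.0, 'grip_width': 0.08551806192688534}
{'fx': 436.92050431801215, 'fy': 436.92050431801215, 'cx': 317.8314319910033, 'cy': 195.39314323667853, 'rvec': array([ 1.00888844,  2.51501769, -0.95766916]), 'tvec': array([ 0.37372247, -0.22181071,  1.28713559])}
{'fx': 390.6547453689378, 'fy': 390.6547453689378, 'cx': 317.80699475461086, 'cy': 193.22597701530532, 'rvec': array([ 0.44017184, -2.60549932,  1.36667629]), 'tvec': array([0.50103558, 0.14239131, 0.72122238])}
{'fx': 345.14061508063793, 'fy': 345.14061508063793, 'cx': 327.1740102317118, 'cy': 201.79405028484854, 'T_tool_cam': array([[-1.21774334e-04, -9.60977164e-01, -2.76627685e-01,
         7.12688827e-02],
       [ 9.99999993e-01, -1.15478922e-04, -3.90478865e-05,
        -3.65676503e-05],
       [ 5.57946028e-06, -2.76627688e-01,  9.60977170e-01,
        -1.42409396e-01],
       [ 0.00000000e+00,  0.00000000e+00,  0.00000000e+00,
         1.00000000e+00]])}
```

View pics/scene0.png

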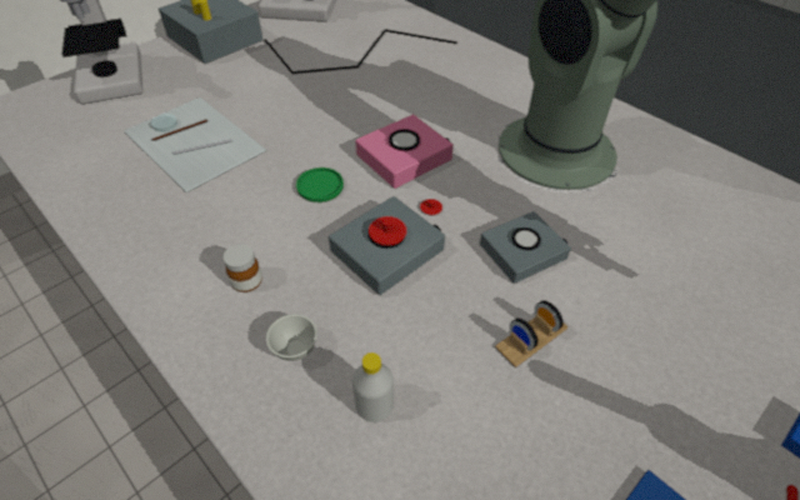

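View pics/side0.png

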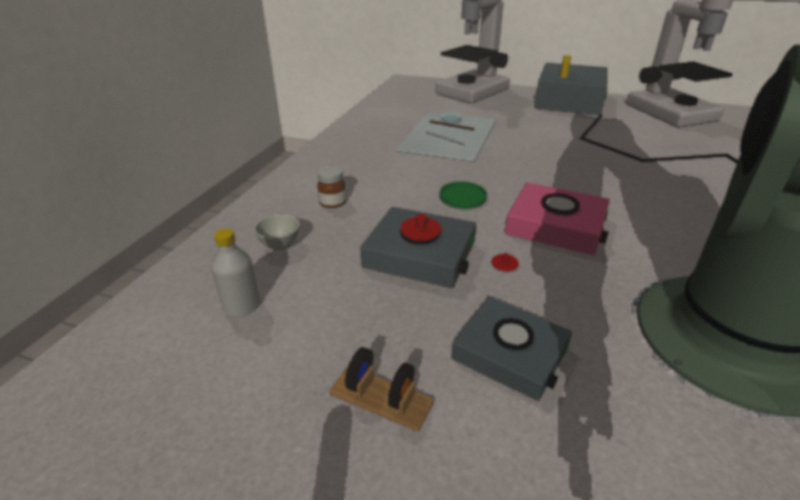

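The big grey lamp with the red cap is at about (387,235) in the enlarged scene picture. The tray is at (320,184), and the rack at (532,340) has the blue filter at (522,335) and amber at (548,317). The blue filter's silver face points toward the lower left. Next I measure these.

Run:
```python
from h import *
for n in['scene','side']:
    im,W=cloud(n); print(n)
    hsv=cv2.cvtColor(im,cv2.COLOR_RGB2HSV).astype(int); H,S,V=hsv[...,0],hsv[...,1],hsv[...,2]
    def rep(name,m):
        m=m&np.isfinite(W[...,0])
        k,l,st,_=cv2.connectedComponentsWithStats(m.astype(np.uint8))
        for j in range(1,k):
            if st[j,4]>25:
                p=W[l==j]; print(name,st[j],'med',np.median(p,0).round(4),'lo',np.percentile(p,2,0).round(4),'hi',np.percentile(p,98,0).round(4), 'circ',[round(float(x),4) for x in np.ravel(cv2.minEnclosingCircle(p[:,:2].astype(np.float32))[0])])
    rep('red',((H<6)|(H>174))&(S>170))
    rep('green',(H>50)&(H<80)&(S>120))
    rep('blue',(H>105)&(H<130)&(S>150)&(V>50))
    rep('wood/amber',(H>7)&(H<22)&(S>90))
    x=W
    # knob top
    k=((H<6)|(H>174))&(S>120)&(W[...,2]>.08)
    print('knob',k.sum(),W[k].mean(0) if k.any() else 0)
    # filters: points above z .035 near rack
    E=(W[...,2]>.045)&(W[...,2]<.056)
    rep('z45-56',E)
```

```text
scene
red [337 160  16  12 148] med [ 0.3576 -0.0658  0.0061] lo [ 0.3347 -0.0866  0.0026] hi [ 0.3739 -0.0493  0.0222] circ [0.3548, -0.0681]
red [295 174  30  23 549] med [ 0.5099 -0.0361  0.0648] lo [ 0.4742 -0.0722  0.0593] hi [ 0.5389 -0.0087  0.088 ] circ [0.5054, -0.0409]
red [630 389   8  11  78] med [0.4082 0.6806 0.0156] lo [0.3999 0.6747 0.0124] hi [0.4187 0.6869 0.0191] circ [0.4095, 0.6795]
green [238 135  36  26 768] med [ 0.4812 -0.2864  0.0044] lo [ 0.4353 -0.3321  0.0008] hi [ 0.529  -0.2348  0.0134] circ [0.4815, -0.284]
blue [411 261  13  15  84] med [0.4943 0.2688 0.0472] lo [0.4918 0.2531 0.0372] hi [0.4967 0.2858 0.0588] circ [0.4946, 0.2696]
blue [626 335  14  31 230] med [0.3388 0.6497 0.0227] lo [0.2986 0.6445 0.0056] hi [0.3426 0.6673 0.0316] circ [0.3168, 0.6563]
blue [502 377  45  23 523] med [0.5411 0.5426 0.0118] lo [0.5237 0.5268 0.0091] hi [0.5735 0.5735 0.0148] circ [0.5508, 0.5535]
wood/amber [181 208  26  17 191] med [ 0.7537 -0.1514  0.0471] lo [ 0.7216 -0.1765  0.0361] hi [ 0.7724 -0.1439  0.0546] circ [0.7451, -0.1706]
wood/amber [397 246  57  47
[... 3912 characters left out ...]
.1546  0.0552] circ [0.2788, -0.2271]
z45-56 [ 288  166   93   51 2415] med [ 0.4912 -0.0171  0.0501] lo [ 0.4222 -0.1135  0.046 ] hi [0.5858 0.031  0.0525] circ [0.5045, -0.0427]
z45-56 [173 220  32  17 145] med [0.7178 0.1968 0.0508] lo [0.708  0.1611 0.0454] hi [0.7505 0.206  0.0558] circ [0.734, 0.1799]
z45-56 [546 233  94  57 569] med [0.0351 0.076  0.0504] lo [-0.0362 -0.0008  0.0453] hi [0.0855 0.0852 0.0558] circ [0.022, 0.0292]
z45-56 [276 281  22  27 125] med [0.485  0.2789 0.0507] lo [0.481  0.245  0.0452] hi [0.4958 0.2961 0.0557] circ [0.4864, 0.2696]
z45-56 [310 293  21  29 120] med [0.4259 0.291  0.0509] lo [0.4213 0.2525 0.0454] hi [0.4369 0.303  0.0558] circ [0.4287, 0.2775]
```

```bash
cat >> h.py <<'E'
def plan(targets, start=None):
    """targets: list of (xyz, Rotation). prints calls: (linear share, rot share) final rows, in tool frame of each call's start"""
    if start is None:
        s=monitor.observe(); start=(np.array(s['position']),R.from_euler('xyz',s['tool_rot']))
    p,r=start
    for q,t in targets:
        q=np.array(q,float); rv=(r.inv()*t).as_rotvec()
        n=int(max(np.ceil(np.abs(r.inv().apply(q-p)).max()/.0999),np.ceil(np.degrees(np.linalg.norm(rv))/35),1))
        for k in range(n):
            p1=p+(q-p)/(n-k); r1=r*R.from_rotvec((r.inv()*t).as_rotvec()/(n-k))
            print('lin',(r.inv().apply(p1-p)/.1).round(3).tolist(),'rot',((r.inv()*r1).as_rotvec()/np.radians(120)).round(4).tolist())
            p,r=p1,r1
        print('--',p.round(4))
def down(yaw): return R.from_euler('xyz',[np.pi,0,yaw])
E
python3 - <<'E'
from h import *
plan([((.47,.29,.231),down(1.45))])
# filter normals
for n in ['scene','side']:
    im,W=cloud(n)
    for nm,c in(('blue',(.488,.27)),('amber',(.429,.277))):
        m=(np.abs(W[...,0]-c[0])<.015)&(np.abs(W[...,1]-c[1])<.035)&(W[...,2]>.036)&(W[...,2]<.075)
        p=W[m]; A=p[:,:2]-p[:,:2].mean(0); _,s,v=np.linalg.svd(A,full_matrices=False); print(n,nm,p.mean(0).round(4),p.min(0).round(4),p.max(0).round(4),v[1].round(3))
E
```

```text
lin [-0.964, -0.574, 0.0] rot [-0.0001, 0.0001, 0.1727]
lin [-1.105, -0.195, -0.0] rot [-0.0001, 0.0001, 0.1727]
lin [-1.102, 0.208, -0.0] rot [-0.0001, 0.0001, 0.1727]
lin [-0.957, 0.585, -0.001] rot [-0.0001, 0.0001, 0.1727]
-- [0.47  0.29  0.231]
scene blue [0.4923 0.2717 0.0551] [0.4803 0.2421 0.0361] [0.4986 0.297  0.0713] [-0.997  0.083]
scene amber [0.4327 0.2786 0.0547] [0.4217 0.248  0.036 ] [0.4383 0.304  0.0704] [-0.997  0.081]
side blue [0.4868 0.2748 0.0555] [0.4804 0.2407 0.0361] [0.4969 0.297  0.0713] [ 0.982 -0.187]
side amber [0.4279 0.2832 0.0563] [0.4209 0.2476 0.0361] [0.4374 0.3038 0.071 ] [ 0.982 -0.19 ]
```

```bash
sed -i 's/np.abs(r.inv().apply(q-p)).max()/np.linalg.norm(q-p)/' h.py
python3 - <<'E'
from h import *
plan([((.47,.29,.231),down(1.45))])
E
```

```text
lin [-0.771, -0.459, 0.0] rot [-0.0001, 0.0001, 0.1382]
lin [-0.87, -0.22, -0.0] rot [-0.0001, 0.0001, 0.1382]
lin [-0.897, 0.038, -0.0] rot [-0.0001, 0.0001, 0.1382]
lin [-0.849, 0.292, -0.0] rot [-0.0001, 0.0001, 0.1382]
lin [-0.73, 0.522, -0.0] rot [-0.0001, 0.0001, 0.1382]
-- [0.47  0.29  0.231]
```

Call:
apply_moves:
  linear:
    - [-0.26,-0.15,0]
    - [-0.51,-0.31,0]
    - [-0.77,-0.46,0]
    - [-0.77,-0.46,0]
    - [-0.77,-0.46,0]
  delta_rot:
    - [0,0,0.046]
    - [0,0,0.092]
    - [0,0,0.138]
    - [0,0,0.138]
    - [0,0,0.138]
  gripper: 1
  force: 30

```text
clock: 0.52
position: [0.2164, 0.542, 0.2314]
tool_rot: [-3.141, 0.001, 2.605]
force: [-1.4, 0.4, 0.5]
grip_width: 0.0853
finger_force: 0.0
```

Call:
apply_moves:
  linear:
    - [-0.29,-0.07,0]
    - [-0.58,-0.15,0]
    - [-0.87,-0.22,0]
    - [-0.87,-0.22,0]
    - [-0.87,-0.22,0]
  delta_rot:
    - [0,0,0.046]
    - [0,0,0.092]
    - [0,0,0.138]
    - [0,0,0.138]
    - [0,0,0.138]

```text
clock: 0.93
position: [0.2792, 0.4796, 0.2313]
tool_rot: [-3.142, 0.0, 2.318]
force: [-0.2, 0.6, 0.8]
grip_width: 0.0852
finger_force: 0.0
```

Call:
apply_moves:
  linear:
    - [-0.3,0.01,0]
    - [-0.6,0.03,0]
    - [-0.9,0.04,0]
    - [-0.9,0.04,0]
    - [-0.9,0.04,0]
  delta_rot:
    - [0,0,0.046]
    - [0,0,0.092]
    - [0,0,0.138]
    - [0,0,0.138]
    - [0,0,0.138]

```text
clock: 1.35
position: [0.3429, 0.4169, 0.2312]
tool_rot: [-3.142, -0.0, 2.031]
force: [-0.1, 0.3, -0.1]
grip_width: 0.0856
finger_force: 0.0
```

Call:
apply_moves:
  linear:
    - [-0.28,0.1,0]
    - [-0.57,0.19,0]
    - [-0.85,0.29,0]
    - [-0.85,0.29,0]
    - [-0.85,0.29,0]
  delta_rot:
    - [0,0,0.046]
    - [0,0,0.092]
    - [0,0,0.138]
    - [0,0,0.138]
    - [0,0,0.138]

```text
clock: 1.77
position: [0.4064, 0.3539, 0.2311]
tool_rot: [-3.141, -0.0, 1.742]
force: [-0.9, 0.5, 0.0]
grip_width: 0.0856
finger_force: 0.0
```

Call:
apply_moves:
  linear:
    - [-0.24,0.17,0]
    - [-0.49,0.35,0]
    - [-0.73,0.52,0]
    - [-0.73,0.52,0]
    - [-0.73,0.52,0]
  delta_rot:
    - [0,0,0.046]
    - [0,0,0.092]
    - [0,0,0.138]
    - [0,0,0.138]
    - [0,0,0.138]

```text
clock: 2.18
position: [0.4699, 0.2911, 0.231]
tool_rot: [-3.141, 0.0, 1.454]
force: [1.1, 0.4, 0.8]
grip_width: 0.0857
finger_force: 0.0
```

Run:
```python
from h import *
s=monitor.observe(); print(s['clock'],s['position'],s['tool_rot'],s['qpos'])
im,_=grab('wrist'); save(im,'w1')
plan([((.503,-.02,.2),down(1.45))])
```

```text
2.1833 [0.46987363 0.29107032 0.23097753] [-3.14115394e+00  6.44252251e-05  1.45401003e+00] [-0.9482362   0.43243164  0.39100881  1.80862292 -0.19945032  0.93958243
 -0.5880896 ]
lin [-0.765, 0.173, 0.077] rot [-0.0001, -0.0, 0.0007]
lin [-0.765, 0.175, 0.077] rot [-0.0001, -0.0, 0.0007]
lin [-0.764, 0.176, 0.077] rot [-0.0001, -0.0, 0.0007]
lin [-0.764, 0.177, 0.077] rot [-0.0001, -0.0, 0.0007]
-- [ 0.503 -0.02   0.2  ]
```

View pics/w1.png

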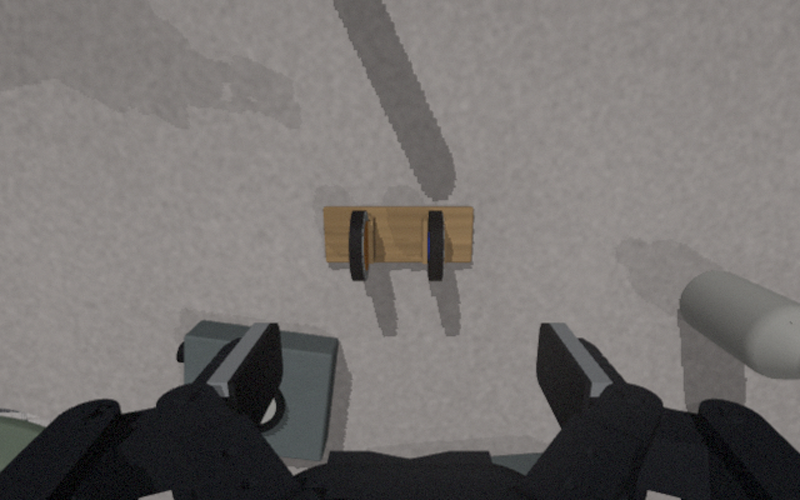

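The rack is seen square on. The blue disc is at (435,245) and amber at (358,245), both standing along the image's vertical. The grey shiny rim of the blue filter faced +x in the scene picture. I'll measure it from this view, then go to the lamp.

Run:
```python
from h import *
im,W=cloud('wrist')
for c in((.488,.27),(.429,.277)):
    m=(np.abs(W[...,0]-c[0])<.018)&(np.abs(W[...,1]-c[1])<.04)&(W[...,2]>.05)&(W[...,2]<.08)
    p=W[m]; print(len(p),p.min(0).round(4),p.max(0).round(4),p.mean(0).round(4))
    t=p[p[:,2]>.06]; a=np.polyfit(t[:,1],t[:,0],1); print('slope dx/dy',a[0].round(3),'x mid',((t[:,0].min()+t[:,0].max())/2).round(4), 'top',t[:,0].mean().round(4),t[:,1].mean().round(4))
hsv=cv2.cvtColor(im,cv2.COLOR_RGB2HSV); m=(hsv[...,0]>7)&(hsv[...,0]<22)&(hsv[...,1]>80)&(W[...,2]<.02)&(np.abs(W[...,0]-.46)<.1)
p=W[m][:,:2].astype(np.float32); print('rack rect',cv2.minAreaRect(p))
```

```text
640 [0.479  0.2429 0.05  ] [0.495  0.2961 0.0707] [0.4872 0.2736 0.0634]
slope dx/dy 0.116 x mid 0.4874 top 0.4872 0.2717
674 [0.4202 0.251  0.05  ] [0.4355 0.3033 0.0705] [0.4288 0.2806 0.0633]
slope dx/dy 0.102 x mid 0.4274 top 0.428 0.2784
rack rect ((0.4569759666919708, 0.2733439803123474), (0.049949128180742264, 0.12883977591991425), 83.38326263427734)
```

Call:
apply_moves:
  linear:
    - [-0.25,0.06,0.02]
    - [-0.51,0.12,0.05]
    - [-0.76,0.175,0.08]
    - [-0.76,0.175,0.08]
    - [-0.76,0.175,0.08]
  delta_rot:
    - [0,0,0]
    - [0,0,0]
    - [0,0,0]
    - [0,0,0]
    - [0,0,0]

```text
clock: 2.65
position: [0.4777, 0.2135, 0.2233]
tool_rot: [-3.141, -0.001, 1.454]
force: [-0.5, 0.7, -0.2]
grip_width: 0.0855
finger_force: 0.0
```

Call:
apply_moves:
  linear:
    - [-0.25,0.06,0.02]
    - [-0.51,0.12,0.05]
    - [-0.76,0.175,0.08]
    - [-0.76,0.175,0.08]
    - [-0.76,0.175,0.08]
  delta_rot:
    - [0,0,0]
    - [0,0,0]
    - [0,0,0]
    - [0,0,0]
    - [0,0,0]

```text
clock: 3.07
position: [0.4866, 0.1361, 0.2153]
tool_rot: [-3.141, -0.0, 1.453]
force: [-0.1, 1.3, 0.2]
grip_width: 0.0853
finger_force: 0.0
```

Call:
apply_moves:
  linear:
    - [-0.25,0.06,0.02]
    - [-0.51,0.12,0.05]
    - [-0.76,0.175,0.08]
    - [-0.76,0.175,0.08]
    - [-0.76,0.175,0.08]
  delta_rot:
    - [0,0,0]
    - [0,0,0]
    - [0,0,0]
    - [0,0,0]
    - [0,0,0]

```text
clock: 3.48
position: [0.4953, 0.0587, 0.2072]
tool_rot: [-3.141, -0.0, 1.453]
force: [-0.6, 0.9, 0.3]
grip_width: 0.0852
finger_force: 0.0
```

Call:
apply_moves:
  linear:
    - [-0.25,0.06,0.02]
    - [-0.51,0.12,0.05]
    - [-0.76,0.175,0.08]
    - [-0.76,0.175,0.08]
    - [-0.76,0.175,0.08]
  delta_rot:
    - [0,0,0]
    - [0,0,0]
    - [0,0,0]
    - [0,0,0]
    - [0,0,0]

```text
clock: 3.9
position: [0.5038, -0.0188, 0.1992]
tool_rot: [-3.141, -0.0, 1.453]
force: [0.4, 0.2, 0.8]
grip_width: 0.0854
finger_force: 0.0
```

Run:
```python
from h import *
s=monitor.observe(); print(s['clock'],s['position'],s['tool_rot'],s['qpos'])
im,_=grab('wrist'); im,W=cloud('wrist'); save(im,'w2')
hsv=cv2.cvtColor(im,cv2.COLOR_RGB2HSV).astype(int); red=((hsv[...,0]<6)|(hsv[...,0]>174))&(hsv[...,1]>120)
near=(np.abs(W[...,0]-.5)<.08)&(np.abs(W[...,1]+.04)<.08)
for nm,lo,hi in(('knobtop',.082,.095),('flange',.06,.072)):
    p=W[red&near&(W[...,2]>lo)&(W[...,2]<hi)]; print(nm,len(p),p.mean(0).round(4),p.min(0).round(4),p.max(0).round(4),cv2.minEnclosingCircle(p[:,:2].astype(np.float32)))
```

```text
3.9 [ 0.50382656 -0.01883712  0.19920625] [-3.14137578e+00 -3.47887685e-04  1.45263798e+00] [-0.41474466  0.40384952  0.43811932  1.96426186 -0.23019587  0.82161792
  0.03216352]
knobtop 482 [ 0.5025 -0.0413  0.0865] [ 0.4926 -0.0517  0.0823] [ 0.512  -0.0321  0.0887] ((0.5026499032974243, -0.041998572647571564), 0.010054494254291058)
flange 4735 [ 0.5027 -0.04    0.0648] [ 0.4669 -0.0779  0.0603] [ 0.5382 -0.0064  0.072 ] ((0.5023969411849976, -0.04213232547044754), 0.03601976856589317)
```

Knob at (0.5025,-0.042), top at 0.087, flange 72 mm wide: this is the right cap.

Run:
```python
from h import *
d=down(1.453)
plan([((.5025,-.042,.133),d),((.5025,-.042,.067),d),((.5025,-.042,.135),d),((.4813,-.2845,.1),d),((.4813,-.2845,.016),d)])
```

```text
lin [-0.24, 0.015, 0.662] rot [-0.0001, -0.0003, 0.0004]
-- [ 0.5025 -0.042   0.133 ]
lin [0.0, -0.0, 0.66] rot [-0.0, 0.0, -0.0]
-- [ 0.5025 -0.042   0.067 ]
lin [-0.0, 0.0, -0.68] rot [-0.0, 0.0, 0.0]
-- [ 0.5025 -0.042   0.135 ]
lin [-0.811, 0.025, 0.117] rot [0.0, 0.0, 0.0]
lin [-0.811, 0.025, 0.117] rot [0.0, 0.0, 0.0]
lin [-0.811, 0.025, 0.117] rot [0.0, 0.0, 0.0]
-- [ 0.4813 -0.2845  0.1   ]
lin [0.0, -0.0, 0.84] rot [-0.0, 0.0, 0.0]
-- [ 0.4813 -0.2845  0.016 ]
```

Call:
apply_moves:
  linear:
    - [-0.08,0.005,0.22]
    - [-0.16,0.01,0.44]
    - [-0.24,0.015,0.66]
    - [-0.24,0.015,0.66]
    - [-0.24,0.015,0.66]
  delta_rot:
    - [0,0,0]
    - [0,0,0]
    - [0,0,0]
    - [0,0,0]
    - [0,0,0]

```text
clock: 4.37
position: [0.502, -0.0425, 0.1331]
tool_rot: [-3.14, -0.0, 1.453]
force: [0.3, 1.2, 0.4]
grip_width: 0.0855
finger_force: 0.0
```

Call:
apply_moves:
  linear:
    - [0,0,0.2]
    - [0,0,0.4]
    - [0,0,0.56]
    - [0,0,0.66]
    - [0,0,0.66]
  delta_rot:
    - [0,0,0]
    - [0,0,0]
    - [0,0,0]
    - [0,0,0]
    - [0,0,0]

```text
clock: 4.78
position: [0.5021, -0.0428, 0.0669]
tool_rot: [-3.141, -0.0, 1.453]
force: [-0.5, 1.1, -0.5]
grip_width: 0.0854
finger_force: 0.0
```

Call:
apply_moves:
  linear:
    - [0,0,0]
    - [0,0,0]
    - [0,0,0]
    - [0,0,0]
    - [0,0,0]
  delta_rot:
    - [0,0,0]
    - [0,0,0]
    - [0,0,0]
    - [0,0,0]
    - [0,0,0]
  gripper: -1
  force: 30

```text
clock: 5.2
position: [0.5024, -0.044, 0.0678]
tool_rot: [3.141, -0.0, 1.452]
force: [-1.2, -0.6, -0.7]
grip_width: 0.0255
finger_force: 0.0
```

Call:
apply_moves:
  linear:
    - [0,0,0]
    - [0,0,0]
    - [0,0,0]
    - [0,0,0]
    - [0,0,0]
  delta_rot:
    - [0,0,0]
    - [0,0,0]
    - [0,0,0]
    - [0,0,0]
    - [0,0,0]

```text
clock: 5.62
position: [0.5024, -0.0441, 0.0678]
tool_rot: [3.141, -0.0, 1.451]
force: [-1.0, 0.8, 10.3]
grip_width: 0.0191
finger_force: 29.0
```

Call:
apply_moves:
  linear:
    - [0,0,-0.1]
    - [0,0,-0.25]
    - [0,0,-0.45]
    - [0,0,-0.68]
    - [0,0,-0.68]
  delta_rot:
    - [0,0,0]
    - [0,0,0]
    - [0,0,0]
    - [0,0,0]
    - [0,0,0]

```text
clock: 6.03
position: [0.5036, -0.0445, 0.1391]
tool_rot: [3.137, -0.001, 1.451]
force: [1.1, 0.2, -0.3]
grip_width: 0.0186
finger_force: 29.5
```

Call:
apply_moves:
  linear:
    - [-0.15,0,0.02]
    - [-0.35,0.01,0.05]
    - [-0.55,0.02,0.08]
    - [-0.75,0.025,0.12]
    - [-0.81,0.025,0.12]
  delta_rot:
    - [0,0,0]
    - [0,0,0]
    - [0,0,0]
    - [0,0,0]
    - [0,0,0]

```text
clock: 6.45
position: [0.4942, -0.1276, 0.1232]
tool_rot: [-3.141, 0.001, 1.449]
force: [-0.9, -0.7, -1.0]
grip_width: 0.0186
finger_force: 29.5
```

Call:
apply_moves:
  linear:
    - [-0.15,0,0.02]
    - [-0.35,0.01,0.05]
    - [-0.55,0.02,0.08]
    - [-0.75,0.025,0.12]
    - [-0.81,0.025,0.12]
  delta_rot:
    - [0,0,0]
    - [0,0,0]
    - [0,0,0]
    - [0,0,0]
    - [0,0,0]

```text
clock: 6.87
position: [0.4871, -0.208, 0.1111]
tool_rot: [-3.141, 0.001, 1.449]
force: [-1.1, -0.0, -0.9]
grip_width: 0.0184
finger_force: 29.5
```

Call:
apply_moves:
  linear:
    - [-0.15,0,0.02]
    - [-0.35,0.01,0.05]
    - [-0.55,0.02,0.08]
    - [-0.75,0.025,0.12]
    - [-0.81,0.025,0.12]
  delta_rot:
    - [0,0,0]
    - [0,0,0]
    - [0,0,0]
    - [0,0,0]
    - [0,0,0]

```text
clock: 7.28
position: [0.48, -0.2885, 0.0992]
tool_rot: [-3.141, 0.001, 1.449]
force: [-0.1, -0.5, -0.8]
grip_width: 0.0185
finger_force: 29.5
```

Run:
```python
from h import *
s=monitor.observe(); print(s['clock'],s['position'],s['tool_rot'],s['grip_width'],s['finger_force'],s['qpos'])
im,_=grab('scene'); im,W=cloud('scene'); save(im[100:250,180:400],'s3',2.5)
hsv=cv2.cvtColor(im,cv2.COLOR_RGB2HSV).astype(int)
g=(hsv[...,0]>50)&(hsv[...,0]<80)&(hsv[...,1]>120); red=((hsv[...,0]<6)|(hsv[...,0]>174))&(hsv[...,1]>120)
red&=W[...,1]<-.2; p=W[red]; print('cap',len(p),np.percentile(p,[2,50,98],axis=0).round(4))
plan([((.4813,-.2845,.017),down(1.453))])
```

```text
7.2833 [ 0.48001023 -0.28845351  0.0991717 ] [-3.14124633e+00  9.29517356e-04  1.44949373e+00] 0.018546790928768903 29.46814477443695 [ 0.19517793  0.62810203  0.33884705  1.89402398 -0.31753981  0.67187274
  0.60344802]
cap 308 [[ 0.4495 -0.944   0.0922]
 [ 0.4856 -0.2771  0.0963]
 [ 0.5465 -0.252   0.1363]]
lin [0.04, 0.009, 0.824] rot [-0.0002, 0.0004, -0.0019]
-- [ 0.4813 -0.2845  0.017 ]
```

View pics/s3.png

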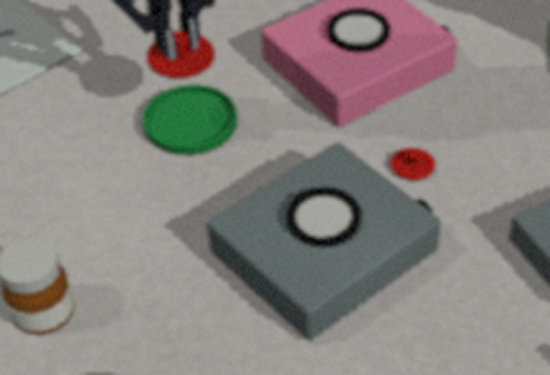

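The cap hangs level from the gripper above the tray, and the port is open at about (324,215) in the crop. Lowering now.

Call:
apply_moves:
  linear:
    - [0.01,0,0.2]
    - [0.03,0.01,0.4]
    - [0.04,0.01,0.6]
    - [0.04,0.01,0.75]
    - [0.04,0.01,0.82]
  delta_rot:
    - [0,0,0]
    - [0,0,0]
    - [0,0,0]
    - [0,0,0]
    - [0,0,0]

```text
clock: 7.75
position: [0.4819, -0.2805, 0.0159]
tool_rot: [-3.14, -0.001, 1.453]
force: [-1.0, 1.2, 9.1]
grip_width: 0.0186
finger_force: 31.0
```

Call:
apply_moves:
  linear:
    - [0,0,0.005]
    - [0,0,0.01]
    - [0,0,0.01]
    - [0,0,0.01]
    - [0,0,0.01]
  delta_rot:
    - [0,0,0]
    - [0,0,0]
    - [0,0,0]
    - [0,0,0]
    - [0,0,0]

```text
clock: 8.17
position: [0.4825, -0.2824, 0.0169]
tool_rot: [3.141, 0.0, 1.452]
force: [-1.4, -0.8, -0.0]
grip_width: 0.019
finger_force: 30.2
```

Call:
apply_moves:
  linear:
    - [0,0,0]
    - [0,0,0]
    - [0,0,0]
    - [0,0,0]
    - [0,0,0]
  delta_rot:
    - [0,0,0]
    - [0,0,0]
    - [0,0,0]
    - [0,0,0]
    - [0,0,0]
  gripper: 0.06

```text
clock: 8.58
position: [0.4822, -0.2824, 0.0163]
tool_rot: [3.142, 0.0, 1.452]
force: [1.0, 0.2, 0.0]
grip_width: 0.045
finger_force: 0.0
```

Call:
apply_moves:
  linear:
    - [0,0,-0.15]
    - [0,0,-0.4]
    - [0,0,-0.7]
    - [0,0,-1]
    - [0,0,-1]
  delta_rot:
    - [0,0,0]
    - [0,0,0]
    - [0,0,0]
    - [0,0,0]
    - [0,0,0]

```text
clock: 9.0
position: [0.4839, -0.2837, 0.1211]
tool_rot: [3.136, 0.002, 1.451]
force: [1.4, -0.8, 0.8]
grip_width: 0.0453
finger_force: 0.0
```

Run:
```python
from h import *
s=monitor.observe(); print(s['clock'],s['position'],s['tool_rot'],s['grip_width'])
im,_=grab('scene'); im,W=cloud('scene')
hsv=cv2.cvtColor(im,cv2.COLOR_RGB2HSV).astype(int)
red=((hsv[...,0]<6)|(hsv[...,0]>174))&(hsv[...,1]>120)&(np.abs(W[...,1]+.29)<.08)&(W[...,0]>.4)&(W[...,0]<.56)
p=W[red]; print('cap',len(p),np.percentile(p,[2,50,98],axis=0).round(4)); k=p[p[:,2]>.025]; print('knob',k.mean(0) if len(k) else 0)
save(im[100:250,180:400],'s4',2.5)
# port ring: dark pixels near lamp top
near=(np.abs(W[...,0]-.5025)<.05)&(np.abs(W[...,1]+.042)<.05)&(W[...,2]>.045)
dk=near&(hsv[...,2]<50); q=W[dk]; print('ring',len(q),q.min(0),q.max(0),cv2.fitEllipse(q[:,:2].astype(np.float32)))
d=down(1.4554); P=np.array(s['position'])
plan([((.49,-.1,.2),d),((.4868,.24,.17),d),((.4868,.2705,.12),d),((.4868,.2705,.05),d)])
```

```text
9.0 [ 0.48394594 -0.28372542  0.12111641] [3.13568754e+00 1.81723081e-03 1.45105628e+00] 0.04527498758221557
cap 336 [[ 0.4537 -0.3103  0.0093]
 [ 0.488  -0.2737  0.0132]
 [ 0.5142 -0.2462  0.0359]]
knob [ 0.48390624 -0.27711395  0.03607929]
ring 199 [ 0.47153398 -0.07801225  0.05203857] [ 0.5419344  -0.00641577  0.06208914] ((0.5067612528800964, -0.04219205677509308), (0.0655723363161087, 0.06610021740198135), 147.353759765625)
lin [0.608, -0.05, -0.271] rot [0.0007, 0.0002, -0.0006]
lin [0.608, -0.049, -0.271] rot [0.0007, 0.0002, -0.0006]
lin [0.609, -0.049, -0.271] rot [0.0007, 0.0002, -0.0006]
-- [ 0.49 -0.1   0.2 ]
lin [0.843, -0.106, 0.075] rot [-0.0, -0.0, -0.0]
lin [0.843, -0.106, 0.075] rot [-0.0, -0.0, -0.0]
lin [0.843, -0.106, 0.075] rot [-0.0, -0.0, -0.0]
lin [0.843, -0.106, 0.075] rot [-0.0, -0.0, -0.0]
-- [0.4868 0.24   0.17  ]
lin [0.303, -0.035, 0.5] rot [0.0, 0.0, 0.0]
-- [0.4868 0.2705 0.12  ]
lin [-0.0, -0.0, 0.7] rot [0.0, 0.0, 0.0]
-- [0.4868 0.2705 0.05  ]
```

View pics/s4.png

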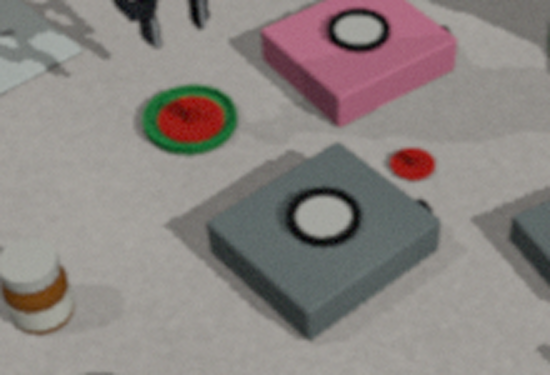

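The cap sits flat in the tray with the knob up (flange top 13 mm, knob top 36 mm). I'll check the port with the wrist camera on the way to the filter.

Call:
apply_moves:
  linear:
    - [0.2,-0.02,-0.1]
    - [0.4,-0.035,-0.2]
    - [0.61,-0.05,-0.27]
    - [0.61,-0.05,-0.27]
    - [0.61,-0.05,-0.27]
  delta_rot:
    - [0,0,0]
    - [0,0,0]
    - [0,0,0]
    - [0,0,0]
    - [0,0,0]

```text
clock: 9.47
position: [0.4846, -0.2203, 0.143]
tool_rot: [-3.141, -0.0, 1.454]
force: [-0.9, -0.6, 0.2]
grip_width: 0.0452
finger_force: 0.0
```

Call:
apply_moves:
  linear:
    - [0.2,-0.02,-0.1]
    - [0.4,-0.035,-0.2]
    - [0.61,-0.05,-0.27]
    - [0.61,-0.05,-0.27]
    - [0.61,-0.05,-0.27]
  delta_rot:
    - [0,0,0]
    - [0,0,0]
    - [0,0,0]
    - [0,0,0]
    - [0,0,0]

```text
clock: 9.88
position: [0.4868, -0.1601, 0.17]
tool_rot: [-3.141, 0.0, 1.453]
force: [-1.1, -1.0, -0.9]
grip_width: 0.0457
finger_force: 0.0
```

Call:
apply_moves:
  linear:
    - [0.3,-0.02,-0.1]
    - [0.6,-0.035,-0.2]
    - [0.9,-0.04,-0.27]
    - [0.9,-0.04,-0.27]
    - [0.9,-0.04,-0.27]
  delta_rot:
    - [0,0,0]
    - [0,0,0]
    - [0,0,0]
    - [0,0,0]
    - [0,0,0]

```text
clock: 10.3
position: [0.4937, -0.0702, 0.1969]
tool_rot: [-3.141, 0.0, 1.453]
force: [0.4, -0.6, -0.0]
grip_width: 0.045
finger_force: 0.0
```

Call:
apply_moves:
  linear:
    - [0.2,0.03,0]
    - [0.45,0.03,0]
    - [0.55,0.03,0]
    - [0.55,0.03,0]
    - [0.55,0.03,0]
  delta_rot:
    - [0,0,0]
    - [0,0,0]
    - [0,0,0]
    - [0,0,0]
    - [0,0,0]

```text
clock: 10.72
position: [0.5028, -0.0175, 0.1968]
tool_rot: [-3.141, 0.001, 1.451]
force: [-0.6, -0.2, -0.6]
grip_width: 0.045
finger_force: 0.0
```

Run:
```python
from h import *
s=monitor.observe(); print(s['clock'],s['position'],s['tool_rot'],s['grip_width'])
im,_=grab('wrist'); im,W=cloud('wrist')
hsv=cv2.cvtColor(im,cv2.COLOR_RGB2HSV).astype(int)
near=(np.abs(W[...,0]-.5035)<.05)&(np.abs(W[...,1]+.042)<.05)
dk=near&(W[...,2]>.0575)&(W[...,2]<.066); q=W[dk].astype(np.float32); print('ring',len(q),np.median(q,0),q.min(0),q.max(0),cv2.minEnclosingCircle(q[:,:2]))
r=np.linalg.norm(q[:,:2]-(q[:,:2].max(0)+q[:,:2].min(0))/2,axis=1);print(np.percentile(r,[1,50,99]))
f=near&(hsv[...,2]>110)&(W[...,2]>.052); f=W[f].astype(np.float32); print('floor',len(f),np.median(f,0),cv2.minEnclosingCircle(f[:,:2]))
d=down(1.4554)
plan([((.4868,.24,.17),d),((.4868,.2705,.12),d),((.4868,.2705,.048),d)])
```

```text
10.7167 [ 0.50282242 -0.01748741  0.19683288] [-3.14100061e+00  9.31842218e-04  1.45072029e+00] 0.04499983199178449Traceback (most recent call last):
  File "<stdin>", line 6, in <module>
cv2.error: OpenCV(4.12.0) /io/opencv/modules/imgproc/src/shapedescr.cpp:201: error: (-215:Assertion failed) count >= 0 && (depth == CV_32F || depth == CV_32S) in function 'minEnclosingCircle'
```

Run:
```python
from h import *
im,W=cloud('wrist')
hsv=cv2.cvtColor(im,cv2.COLOR_RGB2HSV).astype(int)
near=(np.abs(W[...,0]-.5035)<.05)&(np.abs(W[...,1]+.042)<.05)
q=np.ascontiguousarray(W[near&(W[...,2]>.0575)&(W[...,2]<.066)],dtype=np.float32)
c=(q.max(0)+q.min(0))/2; print('ring',len(q),np.median(q,0),c,q.max(0)-q.min(0),cv2.minEnclosingCircle(np.ascontiguousarray(q[:,:2])))
f=np.ascontiguousarray(W[near&(hsv[...,2]>110)&(W[...,2]>.052)],dtype=np.float32); print('floor',len(f),np.median(f,0) if len(f) else 0,f.min(0),f.max(0))
d=down(1.4554)
plan([((.4868,.24,.17),d),((.4868,.2705,.12),d),((.4868,.2705,.048),d)])
```

```text
ring 1568 [ 0.5040579  -0.04028543  0.05944347] [ 0.50397223 -0.04306022  0.05961943] [0.07144904 0.0713146  0.00422982] ((0.503929615020752, -0.04317913204431534), 0.03606807813048363)
floor 3926 [ 0.50373375 -0.03337073  0.05548552] [ 0.45392972 -0.07010934  0.05226704] [0.5529486  0.00221779 0.28822362]
lin [0.847, -0.156, 0.089] rot [-0.0001, 0.0001, -0.0009]
lin [0.847, -0.155, 0.089] rot [-0.0001, 0.0001, -0.0009]
lin [0.848, -0.153, 0.09] rot [-0.0001, 0.0001, -0.0009]
-- [0.4868 0.24   0.17  ]
lin [0.303, -0.035, 0.5] rot [0.0, 0.0, 0.0]
-- [0.4868 0.2705 0.12  ]
lin [0.0, -0.0, 0.72] rot [0.0, 0.0, 0.0]
-- [0.4868 0.2705 0.048 ]
```

Port centre (0.504,-0.043); ring 71.5 mm wide with its top at 0.0595, as it should be.

Call:
apply_moves:
  linear:
    - [0.28,-0.05,0.03]
    - [0.56,-0.1,0.06]
    - [0.85,-0.155,0.09]
    - [0.85,-0.155,0.09]
    - [0.85,-0.155,0.09]
  delta_rot:
    - [0,0,-0.001]
    - [0,0,-0.001]
    - [0,0,-0.001]
    - [0,0,-0.001]
    - [0,0,-0.001]

```text
clock: 11.18
position: [0.4976, 0.0699, 0.188]
tool_rot: [-3.141, 0.001, 1.455]
force: [-0.0, -1.0, 0.9]
grip_width: 0.0453
finger_force: 0.0
```

Call:
apply_moves:
  linear:
    - [0.28,-0.05,0.03]
    - [0.56,-0.1,0.06]
    - [0.85,-0.155,0.09]
    - [0.85,-0.155,0.09]
    - [0.85,-0.155,0.09]
  delta_rot:
    - [0,0,-0.001]
    - [0,0,-0.001]
    - [0,0,-0.001]
    - [0,0,-0.001]
    - [0,0,-0.001]

```text
clock: 11.6
position: [0.4925, 0.1557, 0.1791]
tool_rot: [-3.142, 0.001, 1.456]
force: [-0.2, -1.2, 0.5]
grip_width: 0.0452
finger_force: 0.0
```

Call:
apply_moves:
  linear:
    - [0.28,-0.05,0.03]
    - [0.56,-0.1,0.06]
    - [0.85,-0.155,0.09]
    - [0.85,-0.155,0.09]
    - [0.85,-0.155,0.09]
  delta_rot:
    - [0,0,-0.001]
    - [0,0,-0.001]
    - [0,0,-0.001]
    - [0,0,-0.001]
    - [0,0,-0.001]

```text
clock: 12.02
position: [0.4871, 0.2417, 0.1701]
tool_rot: [3.141, 0.001, 1.458]
force: [1.1, -1.2, 0.3]
grip_width: 0.0454
finger_force: 0.0
```

Call:
apply_moves:
  linear:
    - [0.1,-0.01,0.17]
    - [0.2,-0.02,0.34]
    - [0.3,-0.03,0.5]
    - [0.3,-0.03,0.5]
    - [0.3,-0.03,0.5]
  delta_rot:
    - [0,0,0]
    - [0,0,0]
    - [0,0,0]
    - [0,0,0]
    - [0,0,0]

```text
clock: 12.43
position: [0.4876, 0.2705, 0.1203]
tool_rot: [-3.141, 0.002, 1.456]
force: [-0.0, -0.9, -0.3]
grip_width: 0.0451
finger_force: 0.0
```

Run:
```python
from h import *
s=monitor.observe(); print(s['clock'],s['position'],s['tool_rot'],s['grip_width'])
im,_=grab('wrist'); im,W=cloud('wrist'); 
m=(np.abs(W[...,0]-.487)<.02)&(np.abs(W[...,1]-.27)<.04)&(W[...,2]>.058)&(W[...,2]<.08); p=W[m]; print(len(p),((p.min(0)+p.max(0))/2).round(4),p.min(0).round(4),p.max(0).round(4))
plan([((.4868,.2705,.048),down(1.4554))])
```

```text
12.4333 [0.48755753 0.27049899 0.12029212] [-3.14127776e+00  1.62146604e-03  1.45593470e+00] 0.04514360148618517
1173 [0.4874 0.2699 0.0642] [0.48   0.2472 0.058 ] [0.4947 0.2926 0.0703]
lin [-0.002, -0.01, 0.73] rot [0.0002, 0.0004, 0.0001]
-- [0.4868 0.2705 0.048 ]
```

Call:
apply_moves:
  linear:
    - [0,0,0.2]
    - [0,0,0.4]
    - [0,0,0.6]
    - [0,0,0.72]
    - [0,0,0.72]
  delta_rot:
    - [0,0,0]
    - [0,0,0]
    - [0,0,0]
    - [0,0,0]
    - [0,0,0]

```text
clock: 12.9
position: [0.4868, 0.2713, 0.0473]
tool_rot: [-3.14, 0.002, 1.457]
force: [-0.5, 0.2, 0.2]
grip_width: 0.0454
finger_force: 0.0
```

Call:
apply_moves:
  linear:
    - [0,0,0]
    - [0,0,0]
    - [0,0,0]
    - [0,0,0]
    - [0,0,0]
  delta_rot:
    - [0,0,0]
    - [0,0,0]
    - [0,0,0]
    - [0,0,0]
    - [0,0,0]
  gripper: -1
  force: 30

```text
clock: 13.32
position: [0.4876, 0.2731, 0.0493]
tool_rot: [3.14, -0.001, 1.458]
force: [0.7, -1.4, 7.8]
grip_width: 0.0092
finger_force: 36.7
```

Call:
apply_moves:
  linear:
    - [0,0,0]
    - [0,0,0]
    - [0,0,0]
    - [0,0,0]
    - [0,0,0]
  delta_rot:
    - [0,0,0]
    - [0,0,0]
    - [0,0,0]
    - [0,0,0]
    - [0,0,0]

```text
clock: 13.73
position: [0.4877, 0.2731, 0.0492]
tool_rot: [3.14, -0.001, 1.458]
force: [0.3, -1.5, 8.2]
grip_width: 0.0091
finger_force: 36.8
```

Call:
apply_moves:
  linear:
    - [0,0,-0.1]
    - [0,0,-0.3]
    - [0,0,-0.55]
    - [0,0,-0.8]
    - [0,0,-1]
  delta_rot:
    - [0,0,0]
    - [0,0,0]
    - [0,0,0]
    - [0,0,0]
    - [0,0,0]

```text
clock: 14.15
position: [0.487, 0.2728, 0.1508]
tool_rot: [3.141, -0.001, 1.458]
force: [-0.4, 0.5, -0.6]
grip_width: 0.0091
finger_force: 35.6
```

Run:
```python
from h import *
s=monitor.observe(); print(s['clock'],s['position'],s['tool_rot'],s['grip_width'],s['finger_force'])
im,_=grab('side'); im,W=cloud('side'); save(im[150:400,150:470],'sd5',2.2)
im,_=grab('wrist'); im,W=cloud('wrist'); m=(W[...,0]>.53)&(W[...,0]<.7)&(W[...,1]>.03)&(W[...,1]<.25)&(W[...,2]>.015); print('obstacles in bench zone',m.sum(),W[m].min(0) if m.any() else '')
```

```text
14.15 [0.48704646 0.27282371 0.15076463] [ 3.14095597e+00 -6.93313819e-04  1.45775549e+00] 0.009085691185670038 35.59869468212128
obstacles in bench zone 0
```

View pics/sd5.png

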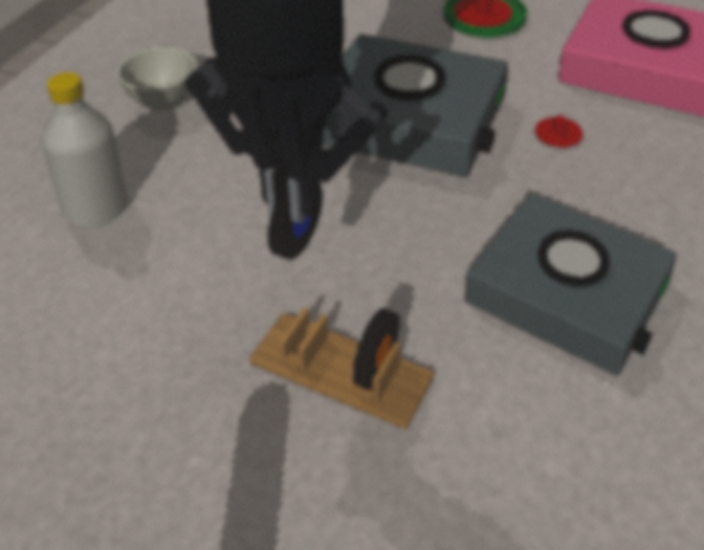

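The blue filter is held on edge between the fingertips, clear of the rack, with its black face (small window) toward −x. Now I tilt it 50° silver side up and lower it onto free bench for a regrasp from above.

Run:
```python
from h import *
t=down(1.4554)*R.from_rotvec([np.radians(-50),0,0]); print(t.as_matrix().round(2))
plan([((.585,.14,.13),t),((.585,.14,.0325),t)])
```

```text
[[ 0.12  0.64  0.76]
 [ 0.99 -0.07 -0.09]
 [-0.    0.77 -0.64]]
lin [-0.609, 0.556, 0.11] rot [-0.2075, -0.001, 0.0002]
lin [-0.609, 0.458, 0.335] rot [-0.2075, -0.001, 0.0002]
-- [0.585 0.14  0.13 ]
lin [-0.0, -0.747, 0.627] rot [0.0, 0.0, -0.0]
-- [0.585  0.14   0.0325]
```

Call:
apply_moves:
  linear:
    - [-0.12,0.11,0.02]
    - [-0.24,0.22,0.04]
    - [-0.37,0.33,0.065]
    - [-0.49,0.44,0.09]
    - [-0.61,0.555,0.11]
  delta_rot:
    - [-0.042,0,0]
    - [-0.083,0,0]
    - [-0.125,0,0]
    - [-0.166,0,0]
    - [-0.208,0,0]

```text
clock: 14.67
position: [0.5353, 0.2055, 0.1381]
tool_rot: [2.702, -0.002, 1.458]
force: [0.9, 0.8, -1.4]
grip_width: 0.0089
finger_force: 35.6
```

Call:
apply_moves:
  linear:
    - [-0.12,0.09,0.07]
    - [-0.24,0.18,0.13]
    - [-0.37,0.27,0.2]
    - [-0.49,0.37,0.27]
    - [-0.61,0.46,0.335]
  delta_rot:
    - [-0.042,0,0]
    - [-0.083,0,0]
    - [-0.125,0,0]
    - [-0.166,0,0]
    - [-0.208,0,0]

```text
clock: 15.08
position: [0.5445, 0.1627, 0.1307]
tool_rot: [2.646, 0.071, 1.42]
force: [-0.4, -0.7, 0.3]
grip_width: 0.0087
finger_force: 35.6
```

Call:
apply_moves:
  linear:
    - [0,0,0]
    - [0,0,0]
    - [0,0,0]
    - [0,0,0]
    - [0,0,0]
  delta_rot:
    - [0,0,0]
    - [0,0,0]
    - [0,0,0]
    - [0,0,0]
    - [0,0,0]

```text
clock: 15.5
position: [0.5444, 0.1634, 0.1307]
tool_rot: [2.647, 0.07, 1.42]
force: [-0.5, 0.5, -0.2]
grip_width: 0.0091
finger_force: 35.6
```

Run:
```python
from h import *
s=monitor.observe(); print(s['clock'],s['position'],s['tool_rot'],s['grip_width'],s['finger_force'],s['qpos'])
t=down(1.4554)*R.from_rotvec([np.radians(-50),0,0])
im,_=grab('scene'); save(im[150:350,280:520],'s6',2.5)
im,W=cloud('scene'); m=(np.abs(W[...,0]-.6)<.05)&(np.abs(W[...,1]-.14)<.045)&(W[...,2]>.06)&(W[...,2]<.2)
p=W[m]; print(len(p),p.min(0).round(4))
plan([((.585,.14,.0325),t)])
```

```text
15.5 [0.54442296 0.16335422 0.13073599] [2.64673061 0.06993302 1.42002091] 0.00911707638377194 35.58266580104828 [-0.98944821  0.5386597   0.49039025  2.19571196  0.79757987  0.18792502
 -1.50007314]
429 [0.55   0.1311 0.1012]
lin [-0.05, -0.044, 0.54] rot [-0.0904, 0.0184, 0.004]
lin [-0.071, -0.144, 0.52] rot [-0.0904, 0.0184, 0.004]
-- [0.585  0.14   0.0325]
```

View pics/s6.png

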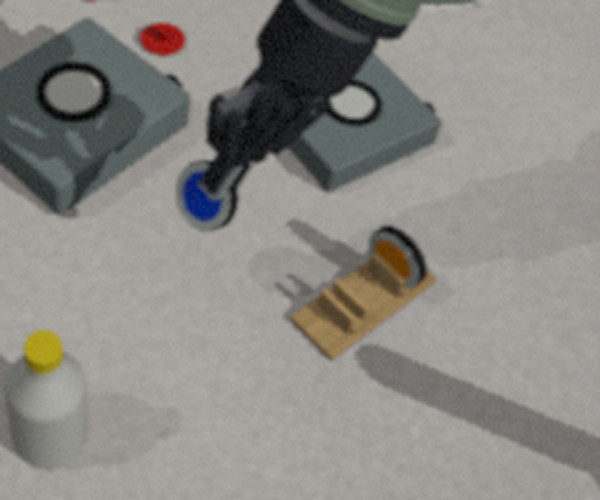

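The view shows the silver rim and the large blue glass facing up and outward, as wanted. Joint 6 is near its lower limit here, so I go farther out to free bench at about (0.72, 0.0), where more tilt is possible.

Run:
```python
from h import *
s=monitor.observe(); r=R.from_euler('xyz',s['tool_rot'])
t=down(1.5)*R.from_rotvec([np.radians(-50),0,0])
plan([((.64,.04,.14),r),((.70,0,.12),t),((.70,0,.0325),t)])
```

```text
lin [-0.539, 0.501, 0.261] rot [0.0, 0.0, 0.0]
lin [-0.539, 0.501, 0.261] rot [0.0, 0.0, 0.0]
-- [0.64 0.04 0.14]
lin [-0.291, 0.47, 0.505] rot [-0.1815, 0.0503, -0.0085]
-- [0.7  0.   0.12]
lin [0.0, -0.67, 0.562] rot [-0.0, 0.0, 0.0]
-- [0.7    0.     0.0325]
```

Call:
apply_moves:
  linear:
    - [-0.12,0.11,0.06]
    - [-0.24,0.22,0.12]
    - [-0.36,0.33,0.18]
    - [-0.54,0.5,0.26]
    - [-0.54,0.5,0.26]
  delta_rot:
    - [0,0,0]
    - [0,0,0]
    - [0,0,0]
    - [0,0,0]
    - [0,0,0]

```text
clock: 15.97
position: [0.5943, 0.0962, 0.1363]
tool_rot: [2.645, 0.071, 1.413]
force: [0.2, -1.3, -0.3]
grip_width: 0.0092
finger_force: 35.6
```

Call:
apply_moves:
  linear:
    - [-0.12,0.11,0.06]
    - [-0.24,0.22,0.12]
    - [-0.36,0.33,0.18]
    - [-0.54,0.5,0.26]
    - [-0.54,0.5,0.26]
  delta_rot:
    - [0,0,0]
    - [0,0,0]
    - [0,0,0]
    - [0,0,0]
    - [0,0,0]

```text
clock: 16.38
position: [0.6417, 0.0339, 0.141]
tool_rot: [2.645, 0.072, 1.413]
force: [-0.3, -0.8, -0.5]
grip_width: 0.0092
finger_force: 35.6
```

Run:
```python
from h import *
s=monitor.observe(); r=R.from_euler('xyz',s['tool_rot']); print(s['clock'],s['position'],s['tool_rot'],s['qpos'])
t=down(1.5)*R.from_rotvec([np.radians(-50),0,0])
plan([((.70,0,.12),t),((.70,0,.0325),t)])
```

```text
16.3833 [0.6417252  0.03392257 0.14096044] [2.64479818 0.07155967 1.41287671] [-0.44731156  0.53320602  0.22443528  2.0517457   0.82396794  0.20209479
 -1.19908744]
lin [-0.228, 0.445, 0.499] rot [-0.1808, 0.0531, -0.0107]
-- [0.7  0.   0.12]
lin [0.0, -0.67, 0.562] rot [0.0, -0.0, 0.0]
-- [0.7    0.     0.0325]
```

Call:
apply_moves:
  linear:
    - [-0.06,0.11,0.12]
    - [-0.12,0.22,0.25]
    - [-0.18,0.33,0.37]
    - [-0.23,0.445,0.5]
    - [-0.23,0.445,0.5]
  delta_rot:
    - [-0.045,0.013,0]
    - [-0.09,0.026,0]
    - [-0.135,0.04,-0.01]
    - [-0.18,0.053,-0.01]
    - [-0.18,0.053,-0.01]

```text
clock: 16.8
position: [0.6682, 0.0061, 0.1284]
tool_rot: [2.54, 0.101, 1.411]
force: [-0.3, -0.6, 0.1]
grip_width: 0.009
finger_force: 35.6
```

Call:
apply_moves:
  linear:
    - [0,0,0]
    - [0,0,0]
    - [0,0,0]
    - [0,0,0]
    - [0,0,0]
  delta_rot:
    - [0,0,0]
    - [0,0,0]
    - [0,0,0]
    - [0,0,0]
    - [0,0,0]

```text
clock: 17.22
position: [0.6678, 0.0065, 0.1286]
tool_rot: [2.541, 0.101, 1.411]
force: [-0.2, 0.2, -1.3]
grip_width: 0.0092
finger_force: 35.6
```

Run:
```python
from h import *
s=monitor.observe(); r=R.from_euler('xyz',s['tool_rot']); print(s['clock'],s['position'],s['tool_rot'],s['qpos'],r.as_matrix().round(3))
```

```text
17.2167 [0.66783526 0.00646413 0.12857711] [2.5410442  0.10079967 1.41093231] [-0.34141113  0.57747212  0.12529959  2.07170731  1.70046027  0.2423273
 -2.02223685] [[ 0.158  0.824  0.545]
 [ 0.982 -0.075 -0.172]
 [-0.101  0.562 -0.821]]
```

Run:
```python
from h import *
s=monitor.observe(); r=R.from_euler('xyz',s['tool_rot'])
plan([((.70,0.005,.07),r),((.70,0.005,.0375),r),((.70,0.005,.0345),r)])
```

```text
lin [0.096, -0.063, 0.659] rot [0.0, 0.0, 0.0]
-- [0.7   0.005 0.07 ]
lin [0.033, -0.183, 0.267] rot [0.0, 0.0, 0.0]
-- [0.7    0.005  0.0375]
lin [0.003, -0.017, 0.025] rot [0.0, 0.0, 0.0]
-- [0.7    0.005  0.0345]
```

Call:
apply_moves:
  linear:
    - [0.02,-0.02,0.16]
    - [0.05,-0.03,0.33]
    - [0.07,-0.05,0.5]
    - [0.1,-0.06,0.66]
    - [0.1,-0.06,0.66]
  delta_rot:
    - [0,0,0]
    - [0,0,0]
    - [0,0,0]
    - [0,0,0]
    - [0,0,0]

```text
clock: 17.63
position: [0.7005, 0.0049, 0.0673]
tool_rot: [2.543, 0.102, 1.411]
force: [-0.6, -0.7, -0.9]
grip_width: 0.0094
finger_force: 35.6
```

Run:
```python
from h import *
s=monitor.observe(); r=R.from_euler('xyz',s['tool_rot']); print(s['clock'],s['position'],s['tool_rot'],s['qpos'],s['force'],r.as_matrix().round(3)[:,1:])
p=np.array(s['position']); lo=p[2]+.0362*r.as_matrix()[2,2]-.005*np.sqrt(1-r.as_matrix()[2,2]**2); print('lowest disc z',lo)
q=p.copy(); q[2]-=lo-.001; plan([(q,r)])
```

```text
17.6333 [0.70045043 0.00486376 0.06734432] [2.54341592 0.10166254 1.41076218] [-0.23267341  0.71721408  0.00529396  1.99723479  1.91829551  0.31151041
 -2.21180615] [-0.58589471 -0.74268441 -0.85162   ] [[ 0.825  0.543]
 [-0.075 -0.173]
 [ 0.56  -0.822]]
lowest disc z 0.03473766646201397
lin [0.034, -0.189, 0.277] rot [-0.0, 0.0, 0.0]
-- [0.7005 0.0049 0.0336]
```

Call:
apply_moves:
  linear:
    - [0.01,-0.06,0.09]
    - [0.02,-0.12,0.18]
    - [0.03,-0.18,0.26]
    - [0.034,-0.19,0.28]
    - [0.034,-0.19,0.28]
  delta_rot:
    - [0,0,0]
    - [0,0,0]
    - [0,0,0]
    - [0,0,0]
    - [0,0,0]

```text
clock: 18.05
position: [0.7002, 0.0047, 0.0357]
tool_rot: [2.542, 0.102, 1.411]
force: [-0.2, 0.3, -0.5]
grip_width: 0.009
finger_force: 35.6
```

Call:
apply_moves:
  linear:
    - [0,0,0]
    - [0,0,0]
    - [0,0,0]
    - [0,0,0]
    - [0,0,0]
  delta_rot:
    - [0,0,0]
    - [0,0,0]
    - [0,0,0]
    - [0,0,0]
    - [0,0,0]
  gripper: -0.55

```text
clock: 18.47
position: [0.7008, 0.0049, 0.0361]
tool_rot: [2.54, 0.101, 1.411]
force: [-0.7, 0.1, 1.0]
grip_width: 0.0189
finger_force: 0.1
```

Call:
apply_moves:
  linear:
    - [0,0,-0.08]
    - [0,0,-0.16]
    - [0,0,-0.24]
    - [0,0,-0.34]
    - [0,0,-0.44]
  delta_rot:
    - [0,0,0]
    - [0,0,0]
    - [0,0,0]
    - [0,0,0]
    - [0,0,0]

```text
clock: 18.88
position: [0.6761, 0.0127, 0.0729]
tool_rot: [2.541, 0.101, 1.411]
force: [0.8, 0.3, -0.2]
grip_width: 0.0189
finger_force: 0.0
```

Run:
```python
from h import *
s=monitor.observe(); print(s['clock'],s['position'],s['tool_rot'],s['grip_width'],s['force'])
im,_=grab('scene'); save(im[120:320,160:400],'s7',2.5)
im,W=cloud('scene'); hsv=cv2.cvtColor(im,cv2.COLOR_RGB2HSV).astype(int)
b=(hsv[...,0]>105)&(hsv[...,0]<130)&(hsv[...,1]>130)&(hsv[...,2]>40)&(W[...,1]<.2)
p=W[b]; print(len(p),p.min(0).round(4),p.max(0).round(4),np.median(p,0).round(4), np.argwhere(b).mean(0))
```

```text
18.8833 [0.67614854 0.01265037 0.07288867] [2.54060635 0.10092754 1.41094243] 0.01890349755390257 [ 0.80019793  0.25232327 -0.20882479]
184 [ 0.6669 -0.0164  0.0054] [0.7033 0.0218 0.0148] [0.685  0.0026 0.0105] [252.44565217 263.51086957]
```

View pics/s7.png

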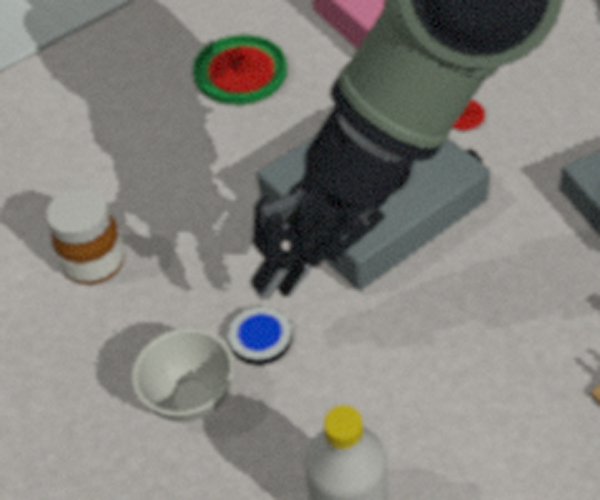

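The blue filter lies flat on the bench with its silver rim and large glass up, at crop (260,333), world about (0.685,0.003). The mortar is nearby, so I check that gap before regrasping.

Run:
```python
from h import *
im,W=cloud('scene')
m=np.zeros(W.shape[:2],bool); m[245:290,205:258]=True; m&=(W[...,2]>.02)&(W[...,2]<.06); p=W[m]; print('mortar',p.min(0).round(3),p.max(0).round(3))
t=down(1.45); s=monitor.observe(); r=R.from_euler('xyz',s['tool_rot'])
plan([((.67,.01,.15),r),((.685,.025,.17),t)])
```

```text
mortar [ 0.726 -0.033  0.02 ] [0.809 0.05  0.049]
lin [-0.117, 0.381, -0.648] rot [0.0, 0.0, 0.0]
-- [0.67 0.01 0.15]
lin [0.151, 0.225, -0.108] rot [0.2862, 0.052, -0.0035]
-- [0.685 0.025 0.17 ]
```

Call:
apply_moves:
  linear:
    - [-0.04,0.12,-0.2]
    - [-0.08,0.25,-0.42]
    - [-0.12,0.38,-0.65]
    - [-0.12,0.38,-0.65]
    - [-0.12,0.38,-0.65]
  delta_rot:
    - [0,0,0]
    - [0,0,0]
    - [0,0,0]
    - [0,0,0]
    - [0,0,0]

```text
clock: 19.35
position: [0.6713, 0.0097, 0.1502]
tool_rot: [2.538, 0.1, 1.411]
force: [-0.1, -0.1, -0.2]
grip_width: 0.019
finger_force: 0.0
```

Call:
apply_moves:
  linear:
    - [0.03,0.05,-0.02]
    - [0.06,0.1,-0.04]
    - [0.09,0.15,-0.06]
    - [0.12,0.2,-0.08]
    - [0.15,0.225,-0.11]
  delta_rot:
    - [0.057,0.01,0]
    - [0.114,0.02,0]
    - [0.171,0.03,0]
    - [0.229,0.04,0]
    - [0.286,0.052,0]

```text
clock: 19.77
position: [0.6857, 0.0188, 0.1635]
tool_rot: [2.754, 0.099, 1.408]
force: [0.4, -1.6, -1.2]
grip_width: 0.0191
finger_force: 0.0
```

Call:
apply_moves:
  linear:
    - [0,0,0]
    - [0,0,0]
    - [0,0,0]
    - [0,0,0]
    - [0,0,0]
  delta_rot:
    - [0,0,0]
    - [0,0,0]
    - [0,0,0]
    - [0,0,0]
    - [0,0,0]
  gripper: 1

```text
clock: 20.18
position: [0.6865, 0.0178, 0.1638]
tool_rot: [2.748, 0.101, 1.406]
force: [0.2, 0.7, 0.8]
grip_width: 0.0781
finger_force: 0.0
```

Run:
```python
from h import *
s=monitor.observe(); print(s['clock'],s['position'],s['tool_rot'],s['qpos'])
plan([((.665,.003,.18),down(3.1))])
```

```text
20.1833 [0.68650798 0.01776737 0.16377898] [2.74775082 0.10102305 1.40561865] [-0.07878242  0.55997875 -0.20251588  1.82064636  0.70863936  0.5444864
 -0.95162802]
lin [-0.065, -0.04, -0.068] rot [0.0333, 0.0646, -0.2624]
lin [-0.025, -0.07, -0.07] rot [0.0333, 0.0646, -0.2624]
lin [0.025, -0.075, -0.065] rot [0.0333, 0.0646, -0.2624]
-- [0.665 0.003 0.18 ]
```

Call:
apply_moves:
  linear:
    - [-0.01,-0.01,-0.01]
    - [-0.03,-0.02,-0.03]
    - [-0.04,-0.02,-0.04]
    - [-0.05,-0.03,-0.05]
    - [-0.065,-0.04,-0.07]
  delta_rot:
    - [0.007,0.013,-0.052]
    - [0.013,0.026,-0.105]
    - [0.02,0.039,-0.157]
    - [0.027,0.052,-0.21]
    - [0.033,0.065,-0.262]

```text
clock: 20.6
position: [0.6795, 0.0129, 0.1697]
tool_rot: [2.892, 0.147, 1.979]
force: [-1.1, -0.3, -0.4]
grip_width: 0.0858
finger_force: 0.0
```

Call:
apply_moves:
  linear:
    - [0,-0.01,-0.01]
    - [-0.01,-0.02,-0.03]
    - [-0.02,-0.04,-0.04]
    - [-0.02,-0.05,-0.05]
    - [-0.025,-0.07,-0.07]
  delta_rot:
    - [0.007,0.013,-0.052]
    - [0.013,0.026,-0.105]
    - [0.02,0.039,-0.157]
    - [0.027,0.052,-0.21]
    - [0.033,0.065,-0.262]

```text
clock: 21.02
position: [0.6724, 0.0077, 0.1747]
tool_rot: [3.038, 0.108, 2.547]
force: [-0.2, 0.4, -0.1]
grip_width: 0.0855
finger_force: 0.0
```

Run:
```python
from h import *
s=monitor.observe(); print(s['clock'],s['position'],s['tool_rot'],s['qpos'])
plan([((.665,.003,.18),down(3.1))])
```

```text
21.0167 [0.67239335 0.00769677 0.17465978] [3.03785596 0.10819153 2.54718347] [ 0.37708432  0.68006595 -0.72590087  1.63256768  0.57304498  0.88645125
  0.43691032]
lin [0.029, -0.074, -0.065] rot [0.0339, 0.0639, -0.2608]
-- [0.665 0.003 0.18 ]
```

Call:
apply_moves:
  linear:
    - [0,-0.01,-0.01]
    - [0.01,-0.03,-0.03]
    - [0.02,-0.05,-0.04]
    - [0.03,-0.06,-0.05]
    - [0.03,-0.075,-0.065]
  delta_rot:
    - [0.007,0.013,-0.052]
    - [0.013,0.026,-0.105]
    - [0.02,0.038,-0.157]
    - [0.027,0.051,-0.21]
    - [0.034,0.064,-0.261]

```text
clock: 21.43
position: [0.6648, 0.0031, 0.1798]
tool_rot: [-3.141, -0.0, 3.1]
force: [-0.6, -0.0, -0.8]
grip_width: 0.0857
finger_force: 0.0
```

Call:
apply_moves:
  linear:
    - [0,0,0]
    - [0,0,0]
    - [0,0,0]
    - [0,0,0]
    - [0,0,0]
  delta_rot:
    - [0,0,0]
    - [0,0,0]
    - [0,0,0]
    - [0,0,0]
    - [0,0,0]

```text
clock: 21.85
position: [0.665, 0.003, 0.1807]
tool_rot: [3.14, 0.002, 3.093]
force: [0.6, 0.4, 0.4]
grip_width: 0.0852
finger_force: 0.0
```

Run:
```python
from h import *
s=monitor.observe(); print(s['clock'],s['position'],s['tool_rot'],s['qpos'])
im,_=grab('wrist'); im,W=cloud('wrist'); hsv=cv2.cvtColor(im,cv2.COLOR_RGB2HSV).astype(int)
near=(np.abs(W[...,0]-.685)<.036)&(np.abs(W[...,1]-.0026)<.045)
p=np.ascontiguousarray(W[near&(W[...,2]>.006)&(W[...,2]<.02)&(np.hypot(W[...,0]-.685,W[...,1]-.0026)<.037)],dtype=np.float32)
print(len(p),p.min(0),p.max(0),np.median(p,0),cv2.minEnclosingCircle(np.ascontiguousarray(p[:,:2])))
b=(hsv[...,0]>105)&(hsv[...,0]<130)&(hsv[...,1]>130)&near; q=W[b]; print(len(q),((q.min(0)+q.max(0))/2).round(4))
c=q.min(0)/2+q.max(0)/2
plan([((c[0],c[1],.06),down(np.pi)),((c[0],c[1],.012),down(np.pi))])
```

```text
21.85 [0.66503814 0.0030138  0.18069971] [3.13996390e+00 1.69740017e-03 3.09338561e+00] [ 0.41164949  0.76827624 -0.84685727  1.50439783  0.60757825  1.14434247
  0.97260815]
2665 [ 0.6557936  -0.02514923  0.00604597] [0.7121963  0.02991691 0.01248235] [0.6827343  0.00259893 0.01031046] ((0.6839621663093567, 0.002317268867045641), 0.02833615057170391)
1322 [0.6763 0.0037 0.1381]
lin [-0.055, 0.005, 0.604] rot [0.0004, 0.0004, -0.0114]
lin [-0.056, 0.004, 0.604] rot [0.0004, 0.0004, -0.0114]
-- [0.6763 0.0037 0.06  ]
lin [-0.0, -0.0, 0.48] rot [-0.0, -0.0, 0.0]
-- [0.6763 0.0037 0.012 ]
```

Disc centre (0.684,0.002), radius 28.3 mm, top at 0.0103. I come down above it and measure where the fingertips are at this opening.

Call:
apply_moves:
  linear:
    - [-0.04,0,0.2]
    - [-0.07,0,0.4]
    - [-0.1,0,0.6]
    - [-0.1,0,0.6]
    - [-0.1,0,0.6]
  delta_rot:
    - [0,0,-0.01]
    - [0,0,-0.02]
    - [0,0,-0.023]
    - [0,0,-0.023]
    - [0,0,-0.023]
  gripper: 0.5

```text
clock: 22.32
position: [0.6748, 0.0028, 0.1203]
tool_rot: [3.139, -0.0, -3.141]
force: [0.1, -0.9, 0.3]
grip_width: 0.064
finger_force: 0.0
```

Call:
apply_moves:
  linear:
    - [-0.03,0,0.2]
    - [-0.06,0,0.4]
    - [-0.09,0.005,0.6]
    - [-0.09,0.005,0.6]
    - [-0.09,0.005,0.6]
  delta_rot:
    - [0,0,0]
    - [0,0,0]
    - [0,0,0]
    - [0,0,0]
    - [0,0,0]

```text
clock: 22.73
position: [0.6843, 0.0036, 0.0617]
tool_rot: [3.139, 0.001, -3.14]
force: [0.9, 0.1, 0.1]
grip_width: 0.0639
finger_force: 0.0
```

Run:
```python
from h import *
s=monitor.observe(); print(s['clock'],s['position'],s['tool_rot'],s['grip_width'])
im,_=grab('wrist'); im,W=cloud('wrist')
T=R.from_euler('xyz',s['tool_rot']).inv().apply((W-np.array(s['position'])).reshape(-1,3)).reshape(W.shape)
m=(np.abs(T[...,0])<.03)&(np.abs(T[...,1])<.06)&(np.abs(T[...,1])>.02)&(T[...,2]>-.05)&(T[...,2]<.03)
for sg in(-1,1):
    p=T[m&(T[...,1]*sg>0)]; print(sg,len(p),np.percentile(p,[1,50,99],axis=0).round(4),p.max(0).round(4))
c=(np.hypot(W[...,0]-.684,W[...,1]-.0023)<.04)&(W[...,2]>.006)&(W[...,2]<.018); p=W[c]; print('disc',len(p),p.min(0),p.max(0))
plan([((.684,.0023,.012),down(np.pi))])
```

```text
22.7333 [0.68433119 0.00362039 0.06171123] [ 3.13909558e+00  1.23728445e-03 -3.14040206e+00] 0.06391965139890417
-1 2988 [[-0.0092 -0.0507 -0.0498]
 [ 0.0082 -0.0326 -0.0316]
 [ 0.0139 -0.0314 -0.0076]] [ 0.0149 -0.0312 -0.005 ]
1 2975 [[-0.0092  0.032  -0.0497]
 [ 0.0082  0.0333 -0.0316]
 [ 0.0136  0.0513 -0.0075]] [ 0.0151  0.0556 -0.0046]
disc 6535 [ 0.65591207 -0.02546946  0.00610539] [0.71264547 0.03024751 0.01257003]
lin [0.009, -0.016, 0.505] rot [0.0012, 0.0012, 0.0006]
-- [0.684  0.0023 0.012 ]
```

Call:
apply_moves:
  linear:
    - [0,-0.01,0.2]
    - [0,-0.012,0.4]
    - [0,-0.012,0.5]
    - [0,-0.012,0.57]
    - [0,-0.012,0.6]
  delta_rot:
    - [0.001,0.001,0]
    - [0.001,0.001,0]
    - [0.001,0.001,0]
    - [0.001,0.001,0]
    - [0.001,0.001,0]

```text
clock: 23.2
position: [0.6844, 0.0024, 0.0008]
tool_rot: [3.141, -0.001, -3.14]
force: [-0.7, 0.4, 0.1]
grip_width: 0.064
finger_force: 0.0
```

Call:
apply_moves:
  linear:
    - [0,0,0]
    - [0,0,0]
    - [0,0,0]
    - [0,0,0]
    - [0,0,0]
  delta_rot:
    - [0,0,0]
    - [0,0,0]
    - [0,0,0]
    - [0,0,0]
    - [0,0,0]
  gripper: -1
  force: 25

```text
clock: 23.62
position: [0.6846, 0.0023, 0.0012]
tool_rot: [3.141, -0.0, -3.14]
force: [-0.9, -0.3, 3.2]
grip_width: 0.0541
finger_force: 26.8
```

Call:
apply_moves:
  linear:
    - [0,0,0]
    - [0,0,0]
    - [0,0,0]
    - [0,0,0]
    - [0,0,0]
  delta_rot:
    - [0,0,0]
    - [0,0,0]
    - [0,0,0]
    - [0,0,0]
    - [0,0,0]

```text
clock: 24.03
position: [0.6846, 0.0023, 0.0012]
tool_rot: [3.142, -0.0, -3.14]
force: [-1.6, -0.9, 6.3]
grip_width: 0.0542
finger_force: 27.1
```

Call:
apply_moves:
  linear:
    - [0,0,-0.05]
    - [0,0,-0.15]
    - [0,0,-0.35]
    - [0,0,-0.6]
    - [0,0,-0.85]
  delta_rot:
    - [0,0,0]
    - [0,0,0]
    - [0,0,0]
    - [0,0,0]
    - [0,0,0]

```text
clock: 24.45
position: [0.6841, 0.0026, 0.0872]
tool_rot: [3.141, -0.002, -3.14]
force: [0.9, -0.5, 0.1]
grip_width: 0.0544
finger_force: 26.6
```

Call:
apply_moves:
  linear:
    - [0,0,-0.2]
    - [0,0,-0.35]
    - [0,0,-0.4]
    - [0,0,-0.4]
    - [0,0,-0.4]
  delta_rot:
    - [0,0,0]
    - [0,0,0]
    - [0,0,0]
    - [0,0,0]
    - [0,0,0]

```text
clock: 24.87
position: [0.6841, 0.0021, 0.125]
tool_rot: [-3.141, -0.002, -3.14]
force: [0.2, -0.8, -0.1]
grip_width: 0.0539
finger_force: 26.6
```

```bash
cat > chk.py <<'E'
from h import *
s=monitor.observe(); print(s['clock'],s['position'],s['tool_rot'],s['grip_width'],s['finger_force'])
im,_=grab('wrist'); im,W=cloud('wrist')
T=R.from_euler('xyz',s['tool_rot']).inv().apply((W-np.array(s['position'])).reshape(-1,3)).reshape(W.shape)
hsv=cv2.cvtColor(im,cv2.COLOR_RGB2HSV).astype(int)
b=(hsv[...,0]>105)&(hsv[...,0]<130)&(hsv[...,1]>130)&(np.hypot(T[...,0],T[...,1])<.03)&(np.abs(T[...,2])<.02); q=T[b]
A=np.c_[q[:,:2],np.ones(len(q))]; pl=np.linalg.lstsq(A,q[:,2],rcond=None)[0]
print('glass in tool: n',len(q),'mid',((q.min(0)+q.max(0))/2).round(4),'size',(q.max(0)-q.min(0)).round(4),'plane slopes deg',np.degrees(pl[:2]).round(2),'z0',pl[2].round(4))
E
python3 chk.py; python3 -c "
from h import *
plan([((.504,-.043,.13),down(np.pi)),((.504,-.043,.0565),down(np.pi))])"
```

```text
24.8667 [0.68413217 0.00209002 0.12496811] [-3.14141910e+00 -1.70846252e-03 -3.14000063e+00] 0.0538663021382289 26.610831320285797
glass in tool: n 6074 mid [ 0.0002  0.0001 -0.0092] size [0.0398 0.0396 0.0045] plane slopes deg [-0.05  0.02] z0 -0.0093
lin [0.9, -0.224, -0.025] rot [-0.0, -0.0006, 0.0004]
lin [0.9, -0.225, -0.026] rot [-0.0, -0.0006, 0.0004]
-- [ 0.504 -0.043  0.13 ]
lin [-0.0, -0.0, 0.735] rot [0.0, -0.0, 0.0]
-- [ 0.504  -0.043   0.0565]
```

The filter is held level and centred. I'll view the port at this wrist yaw before inserting, so that any camera bias cancels out.

Call:
apply_moves:
  linear:
    - [0.12,-0.05,0]
    - [0.26,-0.12,-0.01]
    - [0.42,-0.18,-0.02]
    - [0.57,-0.22,-0.03]
    - [0.57,-0.22,-0.03]
  delta_rot:
    - [0,0,0]
    - [0,0,0]
    - [0,0,0]
    - [0,0,0]
    - [0,0,0]

```text
clock: 25.33
position: [0.6249, -0.021, 0.1275]
tool_rot: [-3.141, -0.004, -3.14]
force: [-0.1, -0.9, 0.1]
grip_width: 0.0542
finger_force: 26.6
```

Call:
apply_moves:
  linear:
    - [0.12,-0.05,0]
    - [0.26,-0.12,-0.01]
    - [0.42,-0.18,-0.02]
    - [0.55,-0.225,-0.03]
    - [0.55,-0.225,-0.03]
  delta_rot:
    - [0,0,0]
    - [0,0,0]
    - [0,0,0]
    - [0,0,0]
    - [0,0,0]

```text
clock: 25.75
position: [0.5705, -0.0435, 0.1309]
tool_rot: [-3.141, -0.003, -3.14]
force: [0.5, 0.1, -0.7]
grip_width: 0.0541
finger_force: 26.6
```

```bash
python3 chk.py
python3 - <<'E'
from h import *
im,W=cloud('wrist')
near=np.hypot(W[...,0]-.504,W[...,1]+.043)<.045
q=W[near&(W[...,2]>.0575)&(W[...,2]<.064)]
from scipy.optimize import least_squares
print('ring',len(q),np.median(q[:,2]),q.min(0).round(4),q.max(0).round(4))
f=least_squares(lambda c:np.hypot(q[:,0]-c[0],q[:,1]-c[1])-.033,[.504,-.043],loss='soft_l1',f_scale=.002); print(f.x)
plan([((.504,-.043,.13),down(np.pi)),((.504,-.043,.066),down(np.pi)),((.504,-.043,.0565),down(np.pi))])
E
```

```text
25.75 [ 0.57055    -0.04346374  0.13090206] [-3.14099509 -0.00339047 -3.14048952] 0.05405039477021641 26.605386435985565
glass in tool: n 6079 mid [ 0.0001  0.0002 -0.0094] size [0.04   0.0395 0.0043] plane slopes deg [ 0.03 -0.01] z0 -0.0093
ring 3444 0.05948980165457223 [ 0.4678 -0.079   0.0575] [ 0.5388 -0.008   0.0624]
[ 0.50332262 -0.04345489]
lin [0.679, -0.0, 0.013] rot [-0.0001, -0.001, 0.0006]
-- [ 0.504 -0.043  0.13 ]
lin [0.0, -0.0, 0.64] rot [-0.0, 0.0, -0.0]
-- [ 0.504 -0.043  0.066]
lin [0.0, -0.0, 0.095] rot [0.0, 0.0, 0.0]
-- [ 0.504  -0.043   0.0565]
```

Call:
apply_moves:
  linear:
    - [0.15,0,0]
    - [0.33,0,0]
    - [0.5,0,0.01]
    - [0.67,0,0.01]
    - [0.67,0,0.01]
  delta_rot:
    - [0,-0.001,0]
    - [0,-0.001,0]
    - [0,-0.001,0]
    - [0,-0.001,0]
    - [0,-0.001,0]

```text
clock: 26.22
position: [0.5036, -0.0422, 0.1303]
tool_rot: [-3.142, -0.001, -3.139]
force: [0.6, -0.4, -0.2]
grip_width: 0.0543
finger_force: 26.6
```

Call:
apply_moves:
  linear:
    - [0,0,0.15]
    - [0,0,0.3]
    - [0,0,0.45]
    - [0,0,0.58]
    - [0,0,0.64]
  delta_rot:
    - [0,0,0]
    - [0,0,0]
    - [0,0,0]
    - [0,0,0]
    - [0,0,0]

```text
clock: 26.63
position: [0.5057, -0.042, 0.065]
tool_rot: [3.141, -0.0, -3.139]
force: [-0.1, -0.1, 0.3]
grip_width: 0.054
finger_force: 26.6
```

Call:
apply_moves:
  linear:
    - [0,0,0]
    - [0,0,0]
    - [0,0,0]
    - [0,0,0]
    - [0,0,0]
  delta_rot:
    - [0,0,0]
    - [0,0,0]
    - [0,0,0]
    - [0,0,0]
    - [0,0,0]

```text
clock: 27.05
position: [0.5059, -0.0426, 0.0674]
tool_rot: [-3.142, 0.002, -3.14]
force: [0.5, -0.1, -1.1]
grip_width: 0.0546
finger_force: 26.6
```

Call:
apply_moves:
  linear:
    - [0.025,-0.008,0]
    - [0.025,-0.008,0.02]
    - [0.025,-0.008,0.02]
    - [0.025,-0.008,0.02]
    - [0.025,-0.008,0.02]
  delta_rot:
    - [0,0.001,0]
    - [0,0.001,0]
    - [0,0.001,0]
    - [0,0.001,0]
    - [0,0.001,0]

```text
clock: 27.47
position: [0.5031, -0.0433, 0.0649]
tool_rot: [3.141, -0.001, -3.14]
force: [0.1, -0.3, -1.1]
grip_width: 0.0547
finger_force: 26.6
```

Call:
apply_moves:
  linear:
    - [0,0,0.02]
    - [0,0,0.04]
    - [0,0,0.06]
    - [0,0,0.07]
    - [0,0,0.07]
  delta_rot:
    - [0,0,0]
    - [0,0,0]
    - [0,0,0]
    - [0,0,0]
    - [0,0,0]

```text
clock: 27.88
position: [0.503, -0.0432, 0.0576]
tool_rot: [3.141, -0.001, -3.14]
force: [-0.6, 0.7, -0.5]
grip_width: 0.0544
finger_force: 26.6
```

The filter is inside the ring with no contact force. I lower the last millimetre, open slightly and withdraw.

Call:
apply_moves:
  linear:
    - [0,0,0.005]
    - [0,0,0.01]
    - [0,0,0.012]
    - [0,0,0.012]
    - [0,0,0.012]
  delta_rot:
    - [0,0,0]
    - [0,0,0]
    - [0,0,0]
    - [0,0,0]
    - [0,0,0]

```text
clock: 28.3
position: [0.5031, -0.0433, 0.0567]
tool_rot: [3.141, -0.001, -3.14]
force: [-0.6, -0.1, -1.0]
grip_width: 0.0542
finger_force: 26.6
```

Call:
apply_moves:
  linear:
    - [0,0,0]
    - [0,0,0]
    - [0,0,0]
    - [0,0,0]
    - [0,0,0]
  delta_rot:
    - [0,0,0]
    - [0,0,0]
    - [0,0,0]
    - [0,0,0]
    - [0,0,0]
  gripper: 0.6

```text
clock: 28.72
position: [0.5031, -0.0433, 0.0567]
tool_rot: [3.141, -0.001, -3.14]
force: [0.7, -0.3, 0.3]
grip_width: 0.0685
finger_force: 0.0
```

Call:
apply_moves:
  linear:
    - [0,0,-0.1]
    - [0,0,-0.3]
    - [0,0,-0.6]
    - [0,0,-0.9]
    - [0,0,-0.9]
  delta_rot:
    - [0,0,0]
    - [0,0,0]
    - [0,0,0]
    - [0,0,0]
    - [0,0,0]

```text
clock: 29.13
position: [0.5052, -0.0427, 0.1518]
tool_rot: [-3.141, 0.005, -3.14]
force: [0.7, -0.8, 1.0]
grip_width: 0.0679
finger_force: 0.0
```

Call:
apply_moves:
  linear:
    - [0,0,-0.2]
    - [0,0,-0.3]
    - [0,0,-0.3]
    - [0,0,-0.3]
    - [0,0,-0.3]
  delta_rot:
    - [0,0,0]
    - [0,0,0]
    - [0,0,0]
    - [0,0,0]
    - [0,0,0]

```text
clock: 29.55
position: [0.503, -0.0434, 0.1762]
tool_rot: [3.142, -0.001, -3.14]
force: [0.5, 0.2, -0.6]
grip_width: 0.0684
finger_force: 0.0
```

Run:
```python
from h import *
s=monitor.observe(); print(s['clock'],s['position'],s['tool_rot'])
im,_=grab('wrist'); im,W=cloud('wrist'); save(im,'w8')
hsv=cv2.cvtColor(im,cv2.COLOR_RGB2HSV).astype(int)
q=W[(np.hypot(W[...,0]-.5035,W[...,1]+.043)<.027)&(W[...,2]<.08)]
A=np.c_[q[:,:2]-[.5035,-.043],np.ones(len(q))]; pl=np.linalg.lstsq(A,q[:,2],rcond=None)[0]
print('disc top plane deg',np.degrees(pl[:2]).round(2),'z',pl[2].round(4))
b=(hsv[...,0]>105)&(hsv[...,0]<130)&(hsv[...,1]>130)&(np.hypot(W[...,0]-.5035,W[...,1]+.043)<.04); g=W[b]; print(((g.min(0)+g.max(0))/2).round(4))
```

```text
29.55 [ 0.50295593 -0.04337857  0.17624884] [ 3.14151763e+00 -1.46586727e-03 -3.13995980e+00]
disc top plane deg [-0.1   0.03] z 0.0654
[ 0.5028 -0.0398  0.1636]
```

View pics/w8.png

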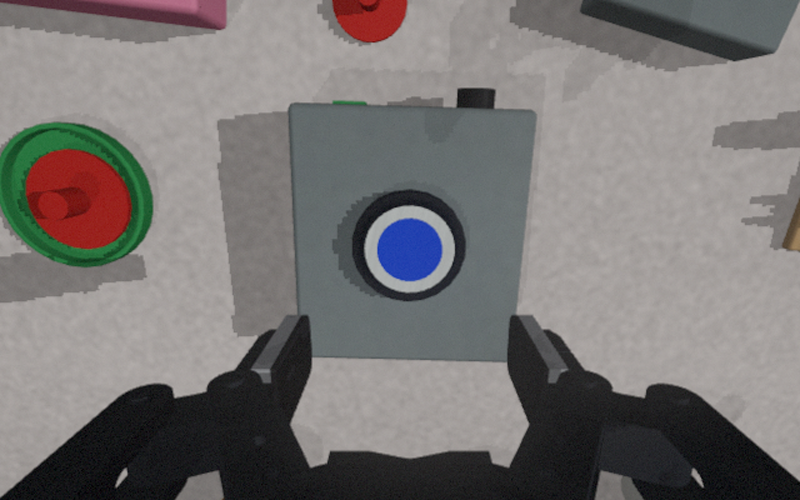

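The filter is seated in the ring at (410,248), silver side up, level to 0.1° with its top at 0.0654 (0.065 when home). The cap is in the tray at (75,200), knob up. Handing in.

```bash
python3 -c "
from workcell import workorder
print(workorder.job_done())"
```

```text
the job is handed in; nothing more can be done
None
```

The red dust cap is in the green tray, knob up, and the blue filter is seated level in the lamp port with its silver-rimmed face up; I handed the job in at about 30 s, and the amber filter, bottle, jar and mortar were not touched.

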